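Set out the carved plaques at a floating-market stall

ROBOT

A 6-joint arm with a two-finger parallel gripper is mounted at the origin on the work surface. World frame = base frame: x ahead of the robot, y to its left, z up, the work surface at z = 0. Lengths are in m, angles in rad, forces in N, time in s.
With the tool pointing down it reaches from about 0.225 to 0.875 m from the base axis. Payload 3.4 kg.
Tool frame: the origin (TCP) lies on the mounting face of the last link; the fingertips stand 173 mm ahead of it and the grasp point (between the pads) lies 155 mm ahead of it; y points along the fingers, x is the direction in which the jaws open and shut, and the axes are right-handed (so a half turn about y gives the same grasp; the last joint's range is limited). The gripper opens to 85 mm and grips with 20 to 120 N. Pads are 22 mm wide; open, the fingers measure 114 mm over their backs; the gripper's body (76 mm by 85 mm) begins 54 mm behind the grasp point. The pads swing forward as they close: fully open they stand 13 mm farther back than shut.
Start: joints at [1.062, 0.276, 1.505, -0, 1.361, -0.121], TCP at [0.217, 0.532, 0.405] pointing down, gripper open.
Joint ranges: [-2.89, 2.89], [-0.75, 2.08], [0.22, 2.7], [-1.18, 4.32], [0.11, 2.71], [-2.7, 2.7]. Speed limits (rad/s): [2.57, 2.57, 3.14, 3.14, 3.14, 3.14].

INTERFACE

Orientations are given as a unit quaternion [w, x, y, z].
In Python, from rig import manip, vision, ticket gives the robot as it stands.
- The arm moves only by the tool arm_command, never from a script. Its argument "increments" is one flat list of numbers, 7 for each row, row after row: the turn, a rotation vector about the tool's x, y, z in rad, then the shift along the tool's x, y, z in cm, then the closure, from 0 (fully open) to 1 (shut). In form: [wx, wy, wz, tx, ty, tz, hand, wx, wy, wz, tx, ty, tz, hand, ...]. A call has 1 to 8 rows; each row shifts and turns the commanded pose from where the row before left it, along the tool's axes as they then stand; what a row does not reach is not made up. A row lasts 1/8 s, in which the tool goes at most 62.5 mm and 10.7 degrees, less where a joint would pass 70% of its speed; a pose out of reach is approached as far as the arm can. A call is refused whole if a number of a shift passes 6.25 or a number of a turn 0.188, either way. A call with a gripper value outside its range is refused whole. The fingers move at their own pace and stop on an object; "grip_force" is the grip in N (left out, the last holds). Time passes only in rows, so rows that do not move let the fingers close. It gives the time, the measured TCP pose, the force and the opening at its end, in the units of the state.
- manip.get_state(): the state, without advancing time (a new reading comes with each control period).
- vision.get_image(name): name is "side" or "top"; returns the picture (384x512x3 uint8, red, green, blue); there is no depth.
- vision.camera_params(name): a dict with "vfov" (degrees; the focal length in pixels is half the picture's height over the tangent of half this angle, whatever the lens; pixels are square), "cx", "cy" (the principal point, pixels), "R" (3x3) and "t" (3): a world point X has camera coordinates R X + t. Camera axes: x right, y down, z forward; pixel columns grow to the right and rows downward; lengths in m; the calibration is good to about 2 mm. A picture is of the moment at which its call begins. camera_params takes no time and is no camera call.
- ticket.sign_off(): hands the job in, once; it reports no verdict.
The state is a dict: "clock": time; "qpos": joint angles; "qd": joint speeds; "effort": joint torques, N m; "position": TCP position; "ee_rot": TCP orientation; "contact_force": force on the tool from outside, world axes, zero at the start; "moment": the same for the moment, N m; "width": finger opening in m.
Only numpy, scipy, OpenCV 4.12 (cv2) and the standard library are available. Lean on these libraries where they do the work, as an engineer would, in place of code of your own. Each camera call takes 0.05 s, during which the arm holds its last target.

TASK

Set out the stall: move the little frogs that stand in front of the travelling case onto the straw mat, upright, so that the case's front flap can be let right down; then lift every plaque out of its slot and stand it on the wooden display rest, leaning back against its board with the carved face to the customers (the rest's open side, away from you). When the case is empty push its flap fully shut again, and leave the tins, the bowl and the other goods where they are.

Things in the scene. Friction and masses are not known exactly. Their poses are not given: they have to be found in the camera images.
- flap (a joint): The front flap of the travelling case, bottom-hinged on the case's front (robot) side: 0 = upright and fully shut, grows as its top comes down towards the case's -x side, stop at 1.45 rad. The hinge is stiff: the flap stays at whatever angle it is left; moving it takes about 2 to 4 N at the bar.
- flap_bar (a point): Middle of the flap's pull bar: a round brass bar 12 mm thick along the case's y, 120 mm long between two 12 mm legs that join it to the flap's top edge. It lies in the plane of the flap, 148 mm from the hinge line; the panel (216 mm wide, 12 mm thick) ends 100 mm from the hinge line, leaving a 42 mm opening below the bar. Axes turn with the flap (z from hinge to bar).
- flap_strip (a point): Middle of the free edge of the keeper strip, 200 mm long (y) and 6 mm thick, that sticks 45 mm out of the flap's inner face at right angles, 97 mm from the hinge line. Flap shut: it lies 5 mm above the plaques' top edges over half their width, so they cannot be lifted out. Flap down: it stands upright.
- flap_hinge (a point): Middle of the flap's hinge line, which is parallel to the case's y: 49 mm in front (-x) of the case's origin and 18 mm up. Axes as the case's.
- case: Fixed teak travelling case, 82 x 216 mm, 70 mm high, origin under its centre. Its own -x side is its front (flap) and faces roughly the robot. Four vertical slots, each 18 mm wide in y and 66 mm long in x, at y = -78, -26, +26 and +78 mm; slot floor 12 mm up, slots open at the top 70 mm up.
- rest: Fixed wooden display rest, origin under it. Own +x = customers' side, roughly away from the robot. Base 10 mm thick, 260 mm long (y), x -60 to +40 mm. Back board along it: front face starts at x = 0 on the base and leans back (top to -x) 0.25 rad, 52 mm long up the slope. Stop strip 8 mm above the base, x 26 to 34 mm. Plaques stand between strip and board; room for three side by side.
- mat: Fixed flat straw mat, 130 mm (x) x 240 mm (y), 3 mm thick, origin under its centre.
- plaque1: Loose carved wooden plaque with a sun motif: 14 mm thick (x), 60 mm wide (y), 95 mm tall (z), 60 g; may be absent. Origin at the centre of its lower edge, z up when upright. The carved dark face looks along its own +x; the back (-x) is plain light plywood. At the start it stands in a slot of the case, 37 mm of it showing above the slot, with its face to either side (case +y or -y).
- plaque1_view (a point): An imaginary point in the air 100 mm straight in front of the middle of plaque1's carved face (own x = 107 mm, z = 47.5 mm).
- plaque2: Loose carved wooden plaque with a fish motif: 14 mm thick (x), 60 mm wide (y), 95 mm tall (z), 60 g; may be absent. Origin at the centre of its lower edge, z up when upright. The carved dark face looks along its own +x; the back (-x) is plain light plywood. At the start it stands in a slot of the case, 37 mm of it showing above the slot, with its face to either side (case +y or -y).
- plaque2_view (a point): An imaginary point in the air 100 mm straight in front of the middle of plaque2's carved face (own x = 107 mm, z = 47.5 mm).
- plaque3: Loose carved wooden plaque with a leafed twig motif: 14 mm thick (x), 60 mm wide (y), 95 mm tall (z), 60 g; may be absent. Origin at the centre of its lower edge, z up when upright. The carved dark face looks along its own +x; the back (-x) is plain light plywood. At the start it stands in a slot of the case, 37 mm of it showing above the slot, with its face to either side (case +y or -y).
- plaque3_view (a point): An imaginary point in the air 100 mm straight in front of the middle of plaque3's carved face (own x = 107 mm, z = 47.5 mm).
- plaque4: Loose carved wooden plaque with a lotus motif: 14 mm thick (x), 60 mm wide (y), 95 mm tall (z), 60 g; may be absent. Origin at the centre of its lower edge, z up when upright. The carved dark face looks along its own +x; the back (-x) is plain light plywood. At the start it stands in a slot of the case, 37 mm of it showing above the slot, with its face to either side (case +y or -y).
- plaque4_view (a point): An imaginary point in the air 100 mm straight in front of the middle of plaque4's carved face (own x = 107 mm, z = 47.5 mm).
- frog1: Loose small carved seated frog, dark wood, 70 g; may be absent. Round body 42 mm across, straight-sided up to about 35 mm, then narrowing to a head, 64 mm tall in all. Origin at the centre of its underside, z up. At the start it stands in front of the case, in the way of the flap.
- frog2: Loose small carved seated frog, dark wood, 70 g; may be absent. Round body 42 mm across, straight-sided up to about 35 mm, then narrowing to a head, 64 mm tall in all. Origin at the centre of its underside, z up. At the start it stands in front of the case, in the way of the flap.
- frog3: Loose small carved seated frog, dark wood, 70 g; may be absent. Round body 42 mm across, straight-sided up to about 35 mm, then narrowing to a head, 64 mm tall in all. Origin at the centre of its underside, z up. At the start it stands in front of the case, in the way of the flap.
- bigfrog: Fixed large carved frog, 115 mm tall, not for sale today: leave it.
- tin1: Small loose round tin, 40 mm across, 22 mm high; origin under its centre. A bystander: leave it alone.
- tin2: Small loose round tin, 40 mm across, 22 mm high; origin under its centre. A bystander: leave it alone.
- tin3: Loose round tin, 50 mm across, 30 mm high; origin under its centre. A bystander: leave it alone.
- bowl: Loose dark wooden bowl, 110 mm across, 40 mm high; origin under its centre. A bystander: leave it alone.
Not all that is in view belongs to the job. Leave any turquoise look-alike of the frog2 alone.

How it is judged:
On the way:
1. the case's flap is let right down (past 1.3 rad) (value of joint flap above 1.3 rad), for 0.2 s.
At the end, for the whole second after the job is handed in: Flap under 0.08 rad. Each plaque present at rest on the display rest, foot between board and strip, its middle within 115 mm of the rest's middle, leaning back 0.1-0.55 rad, carved face to the rest's +x. Each frog present upright (0.2 rad), its centre over the mat (value of joint flap below 0.08 rad and x of plaque1 in the frame of rest between -0.005 and 0.03 m and y of plaque1 in the frame of rest between -0.115 and 0.115 m and z of plaque1 in the frame of rest between 0.004 and 0.024 m and angle between plaque1's own z axis and vertical between 0.1 and 0.55 rad and x of each of plaque1_view, plaque2_view, plaque3_view, plaque4_view in the frame of rest above 0.07 m and linear speed of each of plaque1, plaque2, plaque3, plaque4, frog1, frog2, frog3 below 0.02 m/s and x of plaque2 in the frame of rest between -0.005 and 0.03 m and y of plaque2 in the frame of rest between -0.115 and 0.115 m and z of plaque2 in the frame of rest between 0.004 and 0.024 m and angle between plaque2's own z axis and vertical between 0.1 and 0.55 rad and x of plaque3 in the frame of rest between -0.005 and 0.03 m and y of plaque3 in the frame of rest between -0.115 and 0.115 m and z of plaque3 in the frame of rest between 0.004 and 0.024 m and angle between plaque3's own z axis and vertical between 0.1 and 0.55 rad and x of plaque4 in the frame of rest between -0.005 and 0.03 m and y of plaque4 in the frame of rest between -0.115 and 0.115 m and z of plaque4 in the frame of rest between 0.004 and 0.024 m and angle between plaque4's own z axis and vertical between 0.1 and 0.55 rad and x of frog1 in the frame of mat between -0.065 and 0.065 m and y of frog1 in the frame of mat between -0.12 and 0.12 m and z of frog1 in the frame of mat between -0.004 and 0.012 m and angle between each of frog1, frog2, frog3's own z axis and vertical below 0.2 rad and x of frog2 in the frame of mat between -0.065 and 0.065 m and y of frog2 in the frame of mat between -0.12 and 0.12 m and z of frog2 in the frame of mat between -0.004 and 0.012 m and x of frog3 in the frame of mat between -0.065 and 0.065 m and y of frog3 in the frame of mat between -0.12 and 0.12 m and z of frog3 in the frame of mat between -0.004 and 0.012 m); the robot touches nothing.
It fails at once if a tin or the bowl is shifted by more than 30 mm (distance of any of tin1, tin2, tin3, bowl from where it was at the start of the episode above 0.03 m).
Of plaque1, plaque2, plaque3, plaque4 only 2 to 3 are there at a start; the rules pass over those that are not, and their reading is None.
Of frog1, frog2, frog3 only 2 to 3 are there at a start; the rules pass over those that are not, and their reading is None.
At some moment in a run one of frog1, frog2, frog3 may be knocked a few centimetres aside while the robot is not near it.
It also fails if it takes over 192 s, if anything falls off the work surface, if the arm or the gripper's body presses on something with over 40 N, if the wrist force passes 120 N, or if a joint passes its speed limit or range.

## Working session

There is one attempt and no reset: what is moved stays moved. The work goes in short steps, Python scripts to look and compute and a tool call to move; the robot and the scene stay as the last step left them, time stands still between calls to the robot, and variables do not carry over. Pictures are saved under pics/ and viewed, and the job is handed in when it is done.

Besides the shell and the picture viewer there is one more tool, called after "Request:" in YAML: its name, and indented under it one key for each argument. arm_command: Moves the arm, as the interface text tells. Its arguments: {"type":"object","properties":{"increments":{"type":"array"},"grip_force":{"type":"number"}},"required":["increments"]}

```bash
ls; mkdir -p pics
python3 - <<'E'
from rig import manip, vision, ticket
import cv2
print(manip.get_state())
for n in("side","top"):
    p=vision.camera_params(n);print(n,p)
    im=vision.get_image(n);cv2.imwrite(f"pics/{n}0.png",im[:,:,::-1]);
E
```

```text
pics
{'clock': 0.0, 'qpos': array([ 1.06201597e+00,  2.76596887e-01,  1.50615755e+00, -8.57744142e-06,
        1.36070974e+00, -1.21004362e-01]), 'qd': array([ 5.49114634e-05, -7.89804613e-04,  7.56585259e-04, -1.36041336e-04,
        5.43957995e-04,  6.83065157e-04]), 'effort': array([-1.52151744e-03, -4.16769147e+01, -2.45812798e+01, -5.41788165e-05,
        1.05991244e-02, -3.14354895e-05]), 'position': array([0.21732464, 0.53210822, 0.40382861]), 'ee_rot': array([-0.58666579,  0.58727101,  0.39370544, -0.39488232]), 'contact_force': array([ 0.66401822, -0.66475393, -0.66724287]), 'moment': array([-0.01194704,  0.02065323, -0.01937922]), 'width': 0.08513253466699346}
side {'vfov': 48.998630135223706, 'cx': 252.94827991721928, 'cy': 186.70271251038568, 'R': array([[-0.98890685, -0.14613922, -0.02658155],
       [-0.04961193,  0.49364521, -0.86824712],
       [ 0.14000682, -0.85729676, -0.49541937]]), 't': array([0.59558281, 0.10740833, 1.01345801])}
top {'vfov': 44.488010951466556, 'cx': 253.85742635945795, 'cy': 191.4278339792669, 'R': array([[-2.37313668e-02, -9.99713367e-01, -3.16328237e-03],
       [-9.90515364e-01,  2.39411384e-02, -1.35300167e-01],
       [ 1.35337118e-01, -7.75780932e-05, -9.90799606e-01]]), 't': array([0.06466449, 0.57233047, 1.14259626])}
```

Run:
```python
import cv2
for n in("side","top"):
    im=cv2.imread(f"pics/{n}0.png"); cv2.imwrite(f"pics/{n}0b.png",cv2.resize(im,(800,600),interpolation=cv2.INTER_CUBIC))
```

```text
(no output)
```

View pics/side0b.png

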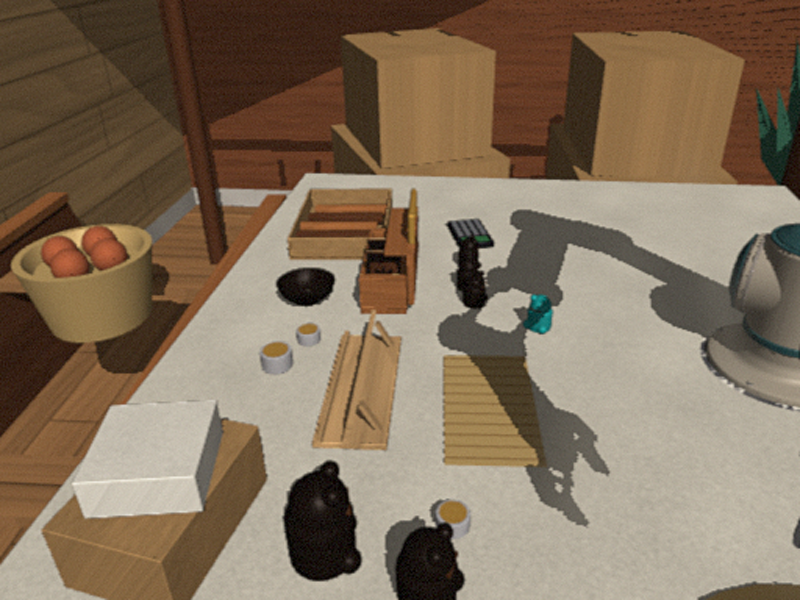

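View pics/top0b.png

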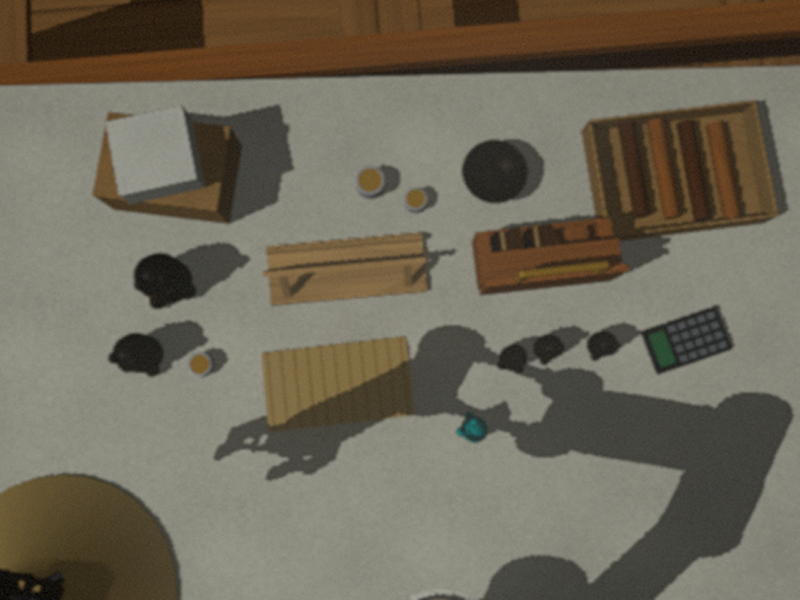

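```bash
cat > h.py <<'E'
from rig import manip, vision, ticket
import cv2, numpy as np
from scipy.spatial.transform import Rotation as Ro
P={n:vision.camera_params(n) for n in("side","top")}
def proj(n,X):
    p=P[n];f=192/np.tan(np.radians(p["vfov"])/2)
    c=np.atleast_2d(X)@p["R"].T+p["t"]
    return np.c_[f*c[:,0]/c[:,2]+p["cx"],f*c[:,1]/c[:,2]+p["cy"]]
def ray(n,u,v):
    p=P[n];f=192/np.tan(np.radians(p["vfov"])/2)
    d=p["R"].T@np.array([(u-p["cx"])/f,(v-p["cy"])/f,1]); return -p["R"].T@p["t"],d
def at(n,u,v,z=0.):
    o,d=ray(n,u,v); return o+d*(z-o[2])/d[2]
def shot(n,name,box=None,k=None):
    im=vision.get_image(n)[:,:,::-1].copy(); cv2.imwrite(f"pics/{name}_raw.png",im); return crop(name,box)
def crop(name,box=None,out=None):
    im=cv2.imread(f"pics/{name}_raw.png")
    if box: x0,y0,x1,y1=box; im=im[y0:y1,x0:x1]
    k=min(800/im.shape[1],600/im.shape[0]); im=cv2.resize(im,None,fx=k,fy=k,interpolation=cv2.INTER_CUBIC)
    cv2.imwrite(f"pics/{out or name}.png",im); print("scale",k)
def st():
    s=manip.get_state(); q=s["ee_rot"]; R=Ro.from_quat(np.r_[q[1:],q[0]]).as_matrix()
    return s,R
E
cp pics/side0.png pics/side0_raw.png; cp pics/top0.png pics/top0_raw.png
python3 - <<'E'
from h import *
for n in P: print(n,ray(n,256,192)[0])
s,R=st(); print(R.round(3), proj("top",s["position"]),proj("side",s["position"]), s["position"]+.155*R[:,1])
crop("top0",(290,120,510,270),"a"); crop("side0",(180,110,330,300),"b")
crop("top0",(150,120,290,280),"c")
E
```

```text
side [0.45241362 0.90285068 0.61117522]
top [0.41380101 0.05103235 1.20972488]
[[ 0.378 -0.001 -0.926]
 [ 0.926 -0.001  0.378]
 [-0.002 -1.     0.   ]] [[-34.32397316 383.11439407]] [[570.52143009 196.06468561]] [0.21722735 0.53191925 0.24892157]
scale 3.6363636363636362
scale 3.1578947368421053
scale 3.75
```

View pics/a.png

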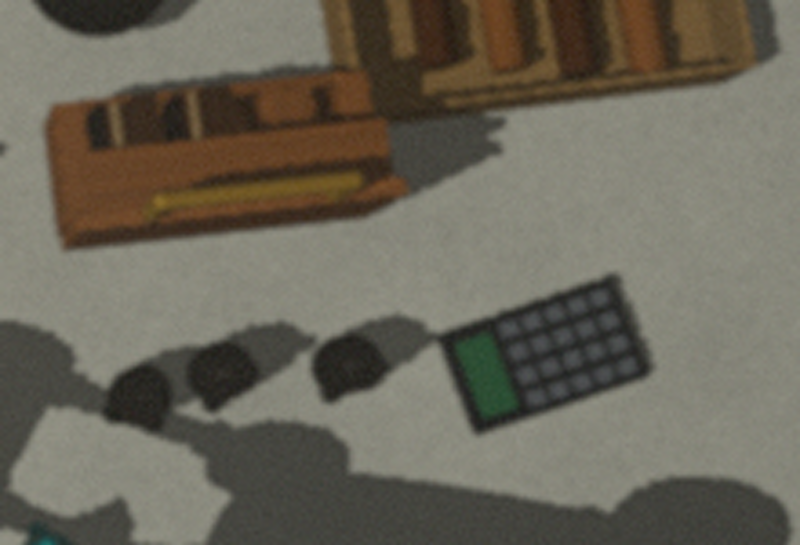

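View pics/b.png

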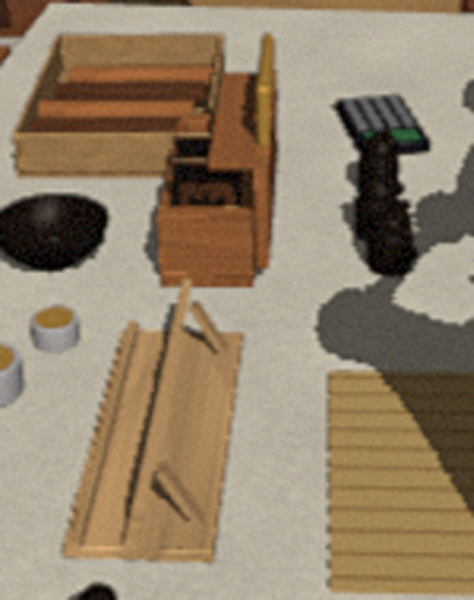

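View pics/c.png

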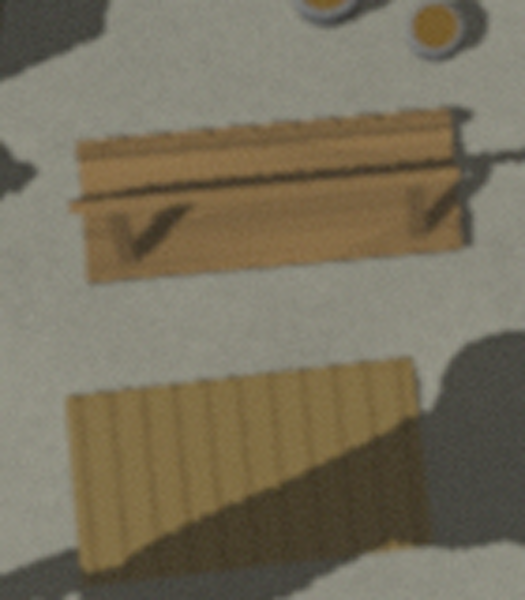

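Run:
```python
from h import *
a=lambda x,y:(290+x/3.63636,120+y/3.63636)
c=lambda x,y:(150+x/3.75,120+y/3.75)
b=lambda x,y:(180+x/3.15789,110+y/3.15789)
for nm,p,z in [("caseTL",(50,107),.07),("caseTR",(364,70),.07),("baseFL",(65,248),.0),("f1",(140,397),.025),("f2",(222,376),.025),("f3",(351,368),.025),("turq",(40,540),.03),("calcNW",(440,340),.01)]:
    print(nm,at("top",*a(*p),z).round(4))
for nm,p,z in [("restBL",(80,143),.01),("restBR",(452,109),.01),("restFL",(90,282),.01),("restFR",(464,245),.01),("matBL",(68,396),.003),("matBR",(412,358),.003),("matFL",(84,582),.003),("matFR",(432,543),.003),("tin",(437,25),.022)]:
    print(nm,at("top",*c(*p),z).round(4))
for nm,p,z in [("matTL",(328,373),.003),("matBL",(330,590),.003),("restBL",(65,555),.01),("restBR",(213,558),.01),("restTR",(242,335),.01),("restTL",(130,325),.01),("caseFrontL(y+)",(255,284),0),("caseback",(160,277),0),("f1",(392,245),.02)]:
    print("side",nm,at("side",*b(*p),z).round(4))
```

```text
caseTL [ 0.6716 -0.0752  0.07  ]
caseTR [ 0.6922 -0.2907  0.07  ]
baseFL [ 0.5841 -0.0898  0.    ]
f1 [ 0.4752 -0.1347  0.025 ]
f2 [ 0.4883 -0.1922  0.025 ]
f3 [ 0.4917 -0.2819  0.025 ]
turq [ 0.3793 -0.0614  0.03  ]
calcNW [ 0.5109 -0.3499  0.01  ]
restBL [0.6704 0.2639 0.01  ]
restBR [0.6882 0.0048 0.01  ]
restFL [0.5728 0.257  0.01  ]
restFR [ 0.5923 -0.0008  0.01  ]
matBL [0.4953 0.2733 0.003 ]
matBR [0.5158 0.0369 0.003 ]
matFL [0.3694 0.2624 0.003 ]
matFR [0.3899 0.0266 0.003 ]
tin [0.7453 0.0139 0.022 ]
side matTL [0.5177 0.0475 0.003 ]
side matBL [0.4969 0.2822 0.003 ]
side restBL [0.6694 0.2785 0.01  ]
side restBR [0.5734 0.2699 0.01  ]
side restTR [0.5907 0.0121 0.01  ]
side restTL [0.6847 0.0072 0.01  ]
side caseFrontL(y+) [ 0.5928 -0.0837  0.    ]
side caseback [ 0.6783 -0.0868  0.    ]
side f1 [ 0.4758 -0.1296  0.02  ]
```

Request:
arm_command:
  increments: [0,0.169,0,0,0,0,0,0,0.169,0,0,0,0,0,0,0.169,0,0,0,0,0,0,0.169,0,0,0,0,0,0,0.169,0,0,0,0,0,0,0.169,0,0,0,0,0,0,0.169,0,0,0,0,0,0,0,0,0,0,0,0]
  grip_force: 30

```text
clock: 1.1
position: [0.2174, 0.5322, 0.4043]
ee_rot: [-0.707, 0.707, 0.001, -0.001]
contact_force: [0.2, 0.7, -0.4]
width: 0.0857
```

```bash
cat >> h.py <<'E'
def rep(target=None):
    s,R=st(); print("t",round(s["clock"],2),"pos",s["position"].round(4),"grasp",(s["position"]+.155*R[:,1]).round(4),"x",R[:,0].round(3),"y",R[:,1].round(3),"q",s["qpos"].round(2),"F",s["contact_force"].round(1),"w",round(s["width"],4))
    if target is not None: print("tool-delta cm",(R.T@(np.array(target)-(s["position"]+.155*R[:,1]))*100).round(2))
E
python3 -c "
from h import *
rep([.475,-.133,.145])"
```

```text
t 1.1 pos [0.2174 0.5322 0.4043] grasp [0.2173 0.5321 0.2493] x [ 1.     0.002 -0.   ] y [-0.    -0.001 -1.   ] q [ 1.06  0.28  1.51 -0.    1.36  1.06] F [ 0.2  0.7 -0.4] w 0.0857
tool-delta cm [ 25.64  10.47 -66.55]
```

Request:
arm_command:
  increments: [0,0,0,2.1,0.8,-5.5,0,0,0,0,2.1,0.8,-5.5,0,0,0,0,2.1,0.8,-5.5,0,0,0,0,2.1,0.8,-5.5,0,0,0,0,2.1,0.8,-5.5,0,0,0,0,2.1,0.8,-5.5,0,0,0,0,2.1,0.8,-5.5,0,0,0,0,2.1,0.8,-5.5,0]

```text
clock: 2.1
position: [0.3857, 0.0905, 0.3407]
ee_rot: [0.707, -0.707, -0.002, 0.001]
contact_force: [0.5, 0.3, 0.2]
width: 0.0855
```

Request:
arm_command:
  increments: [0,0,0,2.1,0.8,-5.5,0,0,0,0,2.1,0.8,-5.5,0,0,0,0,2.1,0.8,-5.5,0,0,0,0,2.1,0.8,-5.5,0,0,0,0,0,0,0,0]

```text
clock: 2.72
position: [0.4709, -0.1314, 0.308]
ee_rot: [-0.707, 0.708, -0.0, 0.001]
contact_force: [-0.2, 1.3, 0.2]
width: 0.0855
```

```bash
python3 -c "
from h import *
rep([.475,-.133,.145])
shot('top','t1',(290,120,510,270));shot('side','s1',(150,60,350,300))
s,R=st();tip=s['position']+.173*R[:,1]
for n in P: print(n,proj(n,[tip+.05*R[:,0],tip-.05*R[:,0],s['position']]))"
```

```text
t 2.73 pos [ 0.4709 -0.1314  0.308 ] grasp [ 0.471  -0.1316  0.153 ] x [ 1.    -0.002  0.001] y [ 0.001 -0.001 -1.   ] q [-0.41  0.23  1.84 -0.    1.08 -0.41] F [-0.2  1.3  0.2] w 0.0855
tool-delta cm [ 0.4   0.8  -0.14]
scale 3.6363636363636362
scale 2.5
side [[289.33784242 149.85382224]
 [327.17287191 151.20885886]
 [310.72293661  86.42480912]]
top [[332.05053467 207.51653466]
 [334.10926463 251.36264011]
 [347.96539779 224.16261616]]
```

View pics/t1.png

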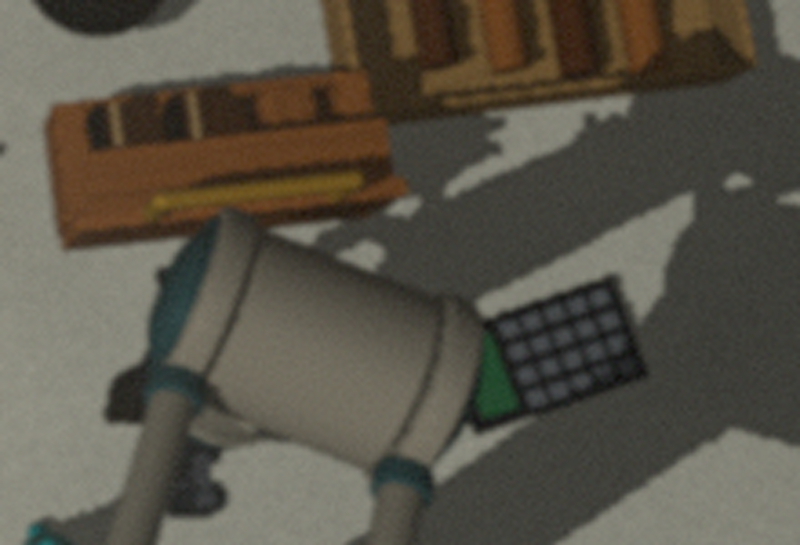

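View pics/s1.png

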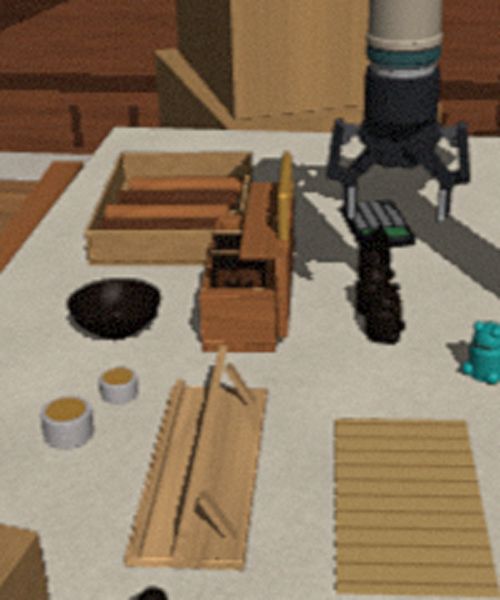

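```bash
python3 -c "
from h import *
print(at('side',150+383/2.5,60+339/2.5,0))
for y in(-.130,-.135): print((proj('side',[[.475,y+.02,0],[.454,y,.02],[.496,y,.02]])-[150,60])*2.5)
"
```

```text
[ 0.47725413 -0.11903849  0.        ]
[[384.67744305 343.25524011]
 [404.91005766 319.74687868]
 [367.24225386 317.87904574]]
[[384.86745776 340.95295339]
 [405.02606171 317.53814759]
 [367.49351197 315.68797589]]
```

Request:
arm_command:
  increments: [0,0,0,0.5,2,-0.35,0,0,0,0,0,4,0,0,0,0,0,0,3.5,0,0,0,0,0,0,3,0,0,0,0,0,0,0,0,0,0,0,0,0,0,0,1,0,0,0,0,0,0,1,0,0,0,0,0,0,1]
  grip_force: 30

```text
clock: 3.82
position: [0.475, -0.1312, 0.1852]
ee_rot: [-0.707, 0.707, 0.001, 0.001]
contact_force: [0.4, 1.1, 5.1]
width: 0.0413
```

Request:
arm_command:
  increments: [0,0,0,0,0,0,1,0,0,0,0,0,0,1,0,0,0,0,0,0,1,0,0,0,0,0,0,1]

```text
clock: 4.32
position: [0.4751, -0.1313, 0.1852]
ee_rot: [-0.707, 0.707, 0.001, 0.001]
contact_force: [0.3, 1.3, 6.1]
width: 0.0415
```

```bash
python3 -c "
from h import *
rep()
shot('side','s2',(200,60,350,210))"
```

```text
t 4.33 pos [ 0.4751 -0.1313  0.1852] grasp [ 0.4755 -0.1314  0.0302] x [ 1.    -0.     0.003] y [ 0.003 -0.001 -1.   ] q [-0.41  0.39  1.98  0.    0.77 -0.41] F [0.3 1.3 6.1] w 0.0415
scale 4.0
```

View pics/s2.png

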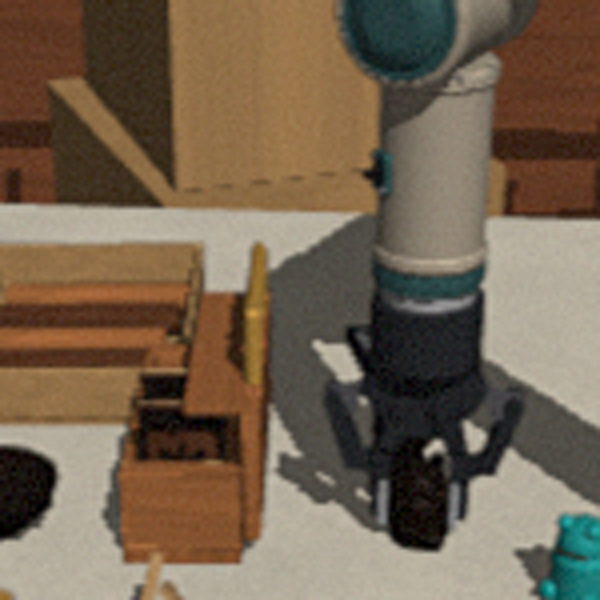

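Request:
arm_command:
  increments: [0,0,0,0,-3,0,1,0,0,0,0,-5,0,1,0,0,0,-0.4,-2,4,1,0,0,0,-0.4,0,5,1,0,0,0,-0.4,0,5,1,0,0,0,-0.4,0,5,1,0,0,0,-0.4,0,5,1,0,0,0,-0.4,0,5,1]

```text
clock: 5.38
position: [0.45, 0.1603, 0.2844]
ee_rot: [0.707, -0.707, -0.0, -0.001]
contact_force: [0.8, -1.0, 0.0]
width: 0.0409
```

Request:
arm_command:
  increments: [0,0,0,-0.8,0,5,1,0,0,0,0,2,1.6,1,0,0,0,0,4,0,1,0,0,0,0,2.6,0,1,0,0,0,0,1,0,1,0,0,0,0,0,0,1]

```text
clock: 6.12
position: [0.4426, 0.2248, 0.1881]
ee_rot: [0.707, -0.707, -0.0, -0.0]
contact_force: [0.0, 0.4, -1.0]
width: 0.0411
```

```bash
python3 -c "
from h import *
rep([.443,.225,.0335])
shot('side','s3',(200,160,400,360))"
```

```text
t 6.12 pos [0.4426 0.2248 0.1881] grasp [0.4426 0.2249 0.0331] x [ 1. -0.  0.] y [ 0.  0. -1.] q [0.33 0.39 1.97 0.   0.78 0.33] F [ 0.   0.4 -1. ] w 0.0411
tool-delta cm [ 0.04 -0.04  0.01]
scale 3.0
```

View pics/s3.png

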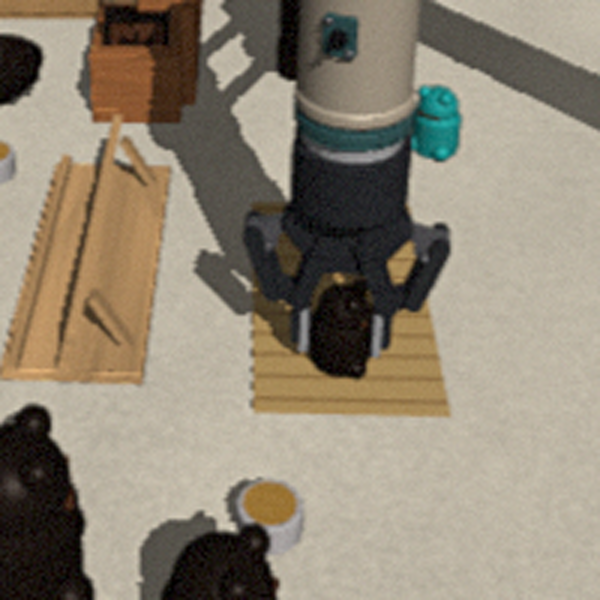

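Request:
arm_command:
  increments: [0,0,0,0,0,0,0.3,0,0,0,0,0,0,0,0,0,0,0,0,0,0,0,0,0,0,-3,0,0,0,0,0,0,-5,0,0,0,0,0,0,-4,-3,0,0,0,0,0.5,0,-6,0,0,0,0,1,0,-6,0]

```text
clock: 7.18
position: [0.4572, 0.0737, 0.3087]
ee_rot: [0.707, -0.707, -0.002, -0.0]
contact_force: [0.6, -0.1, 0.1]
width: 0.0857
```

Request:
arm_command:
  increments: [0,0,0,1,0,-6,0,0,0,0,1,0,-6,0,0,0,0,1,0,-6,0,0,0,0,0.1,0,-6,0,0,0,0,0,0,-2.7,0,0,0,0,0,0,0,0]

```text
clock: 7.92
position: [0.4884, -0.1942, 0.3075]
ee_rot: [-0.707, 0.707, -0.001, 0.001]
contact_force: [-1.1, 0.4, 0.1]
width: 0.0854
```

```bash
python3 -c "
from h import *
rep([.489,-.192,.03])
shot('side','s4',(200,60,400,210));shot('top','t4',(150,120,400,280))"
```

```text
t 7.92 pos [ 0.4884 -0.1942  0.3075] grasp [ 0.4885 -0.1942  0.1525] x [ 1.    -0.003  0.   ] y [ 0. -0. -1.] q [-0.51  0.28  1.76 -0.    1.1  -0.51] F [-1.1  0.4  0.1] w 0.0854
tool-delta cm [ 0.05 12.25  0.22]
scale 4.0
scale 3.2
```

View pics/s4.png

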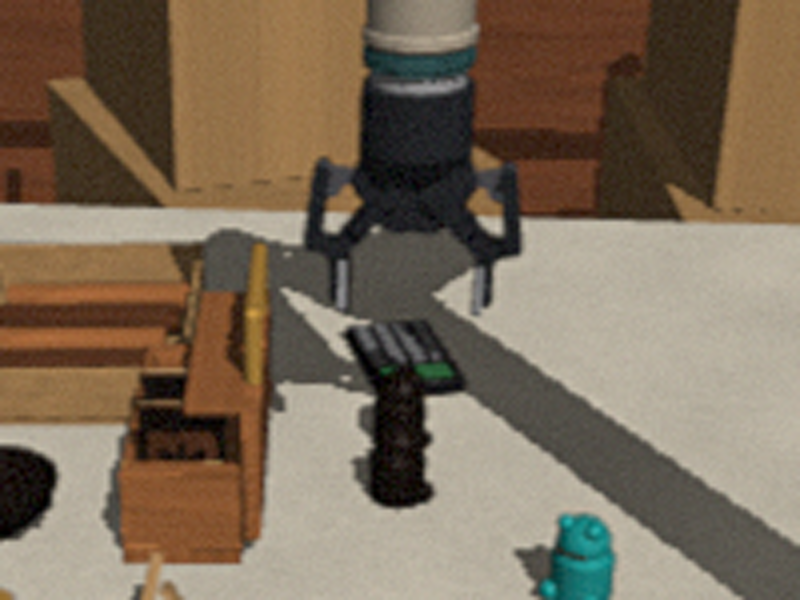

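View pics/t4.png

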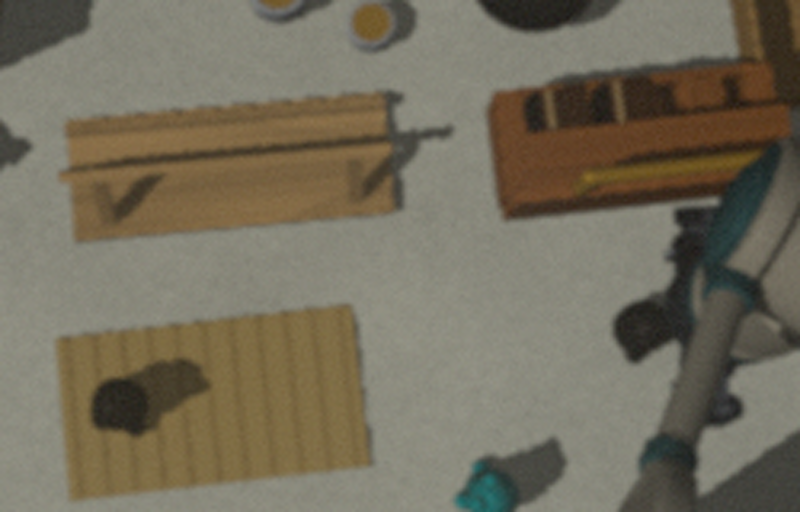

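```bash
python3 -c "
from h import *
print((proj('side',[[.489,-.192+.021,0],[.468,-.192,.02],[.510,-.192,.02]])-[200,60])*4)
print(at('side',200+399/4,60+505/4,0))
"
```

```text
[[399.72506957 505.07521213]
 [430.77500855 468.62274441]
 [373.2671832  465.97094143]]
[ 0.48952916 -0.17105816  0.        ]
```

Position confirmed (0.489, -0.192).

Request:
arm_command:
  increments: [0,0,0,0,3,0.2,0,0,0,0,0,4,0,0,0,0,0,0,3.2,0,0,0,0,0,0,2,0,0,0,0,0,0,0,0,0,0,0,0,0,0,0,1,0,0,0,0,0,0,1,0,0,0,0,0,0,1]

```text
clock: 9.02
position: [0.489, -0.1902, 0.1869]
ee_rot: [-0.707, 0.707, 0.001, 0.001]
contact_force: [0.7, 0.9, 5.1]
width: 0.0411
```

Request:
arm_command:
  increments: [0,0,0,0,0,0,1,0,0,0,0,0,0,1,0,0,0,0,-3,0,1,0,0,0,0,-5,0,1,0,0,0,-0.6,-2,5,1,0,0,0,-0.6,0,6,1,0,0,0,-0.6,0,6,1,0,0,0,-0.6,0,6,1]

```text
clock: 10.02
position: [0.4639, 0.0414, 0.2861]
ee_rot: [0.707, -0.707, -0.0, -0.001]
contact_force: [1.2, 0.0, 0.0]
width: 0.0408
```

Request:
arm_command:
  increments: [0,0,0,-0.6,0,6,1,0,0,0,-0.6,0,4,1,0,0,0,-1,3,1.5,1,0,0,0,0,4,0,1,0,0,0,0,2,0,1,0,0,0,0,0,0,1]

```text
clock: 10.78
position: [0.4416, 0.1547, 0.1946]
ee_rot: [-0.707, 0.707, -0.001, -0.001]
contact_force: [-1.0, 0.5, -1.1]
width: 0.041
```

```bash
python3 -c "
from h import *
rep([.443,.155,.0331])"
```

```text
t 10.78 pos [0.4416 0.1547 0.1946] grasp [0.441  0.1546 0.0396] x [ 1.     0.    -0.004] y [-0.004 -0.001 -1.   ] q [0.19 0.34 2.02 0.   0.78 0.19] F [-1.   0.5 -1.1] w 0.041
tool-delta cm [0.2  0.64 0.04]
```

Request:
arm_command:
  increments: [0,0,0,0,0.5,0,1,0,0,0,0,0,0,1,0,0,0,0,0,0,0.3,0,0,0,0,0,0,0,0,0,0,0,0,0,0,0,0,0,0,-3,0,0,0,0,0,0,-5,0,0,0,0,0,0.5,-4,-4,0]

```text
clock: 11.78
position: [0.4476, 0.1158, 0.3126]
ee_rot: [0.707, -0.707, -0.002, 0.001]
contact_force: [1.3, -0.6, -0.4]
width: 0.0856
```

Request:
arm_command:
  increments: [0,0,0,0.8,0,-6,0,0,0,0,0.8,0,-6,0,0,0,0,0.8,0,-6,0,0,0,0,0.8,0,-6,0,0,0,0,0.8,0,-6,0,0,0,0,0.7,0,-6,0,0,0,0,0,0,-3.6,0,0,0,0,0,0,0,0]

```text
clock: 12.78
position: [0.4944, -0.2839, 0.3103]
ee_rot: [-0.707, 0.707, -0.001, 0.001]
contact_force: [-0.2, 0.8, -0.6]
width: 0.0852
```

```bash
python3 -c "
from h import *
rep([.492,-.281,.03])
shot('side','s5',(200,60,400,210));shot('top','t5',(150,120,400,280))
print((proj('side',[[.492,-.281+.021,0],[.471,-.281,.02],[.513,-.281,.02]])-[200,60])*4)
"
```

```text
t 12.78 pos [ 0.4944 -0.2839  0.3103] grasp [ 0.4945 -0.284   0.1553] x [ 1.    -0.004  0.   ] y [ 0.    -0.001 -1.   ] q [-0.64  0.34  1.66 -0.    1.14 -0.64] F [-0.2  0.8 -0.6] w 0.0852
tool-delta cm [-0.25 12.53  0.31]
scale 4.0
scale 3.2
[[401.64163805 448.25855992]
 [430.86616083 414.16377036]
 [376.70979067 411.90981719]]
```

View pics/s5.png

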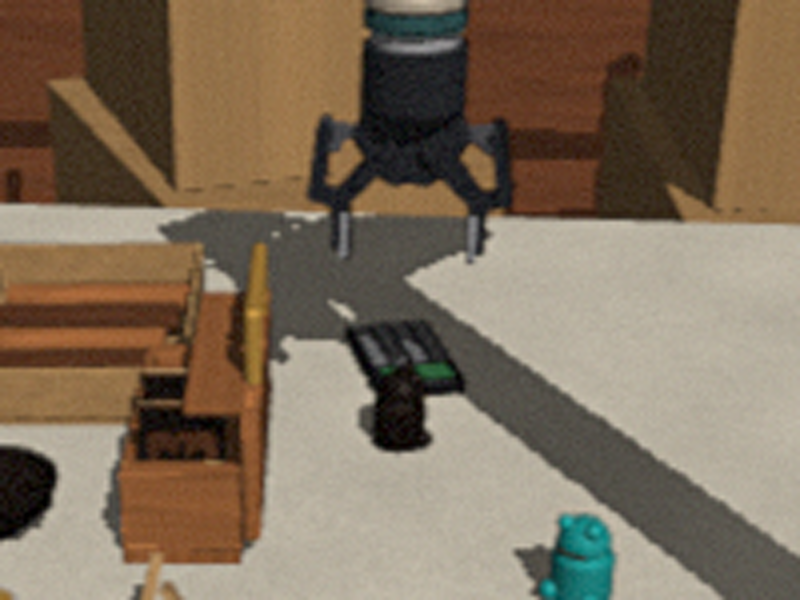

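View pics/t5.png

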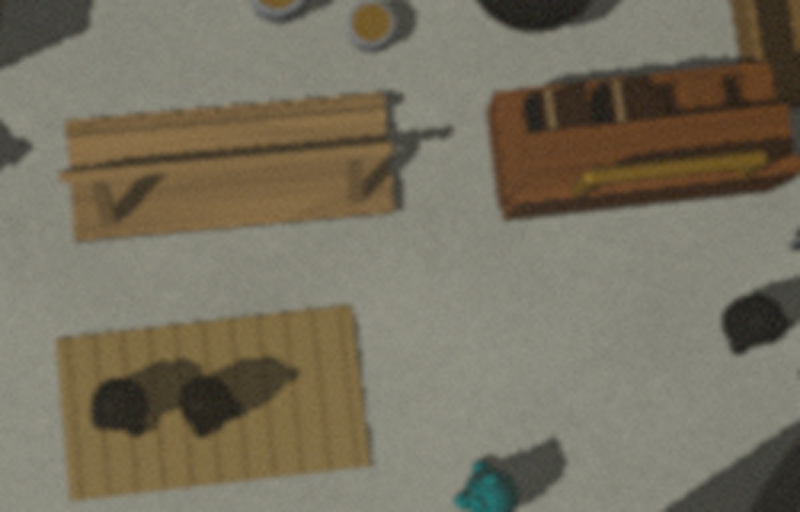

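Request:
arm_command:
  increments: [0,0,0,-0.2,3,0.2,0,0,0,0,0,4,0,0,0,0,0,0,3.2,0,0,0,0,0,0,2.2,0,0,0,0,0,0,0,0,0,0,0,0,0,0,0,1,0,0,0,0,0,0,1,0,0,0,0,0,0,1]

```text
clock: 13.88
position: [0.4929, -0.2793, 0.1881]
ee_rot: [-0.707, 0.708, 0.001, 0.001]
contact_force: [0.4, 0.8, 5.2]
width: 0.0411
```

Request:
arm_command:
  increments: [0,0,0,0,0,0,1,0,0,0,0,0,0,1,0,0,0,0,-3,0,1,0,0,0,0,-5,0,1,0,0,0,-0.6,-2,5,1,0,0,0,-0.6,0,6,1,0,0,0,-0.6,0,6,1,0,0,0,-0.6,0,6,1]

```text
clock: 14.88
position: [0.4679, -0.0476, 0.287]
ee_rot: [0.707, -0.707, -0.0, -0.001]
contact_force: [0.3, 0.6, -0.5]
width: 0.0411
```

```bash
python3 -c "
from h import *
rep([.445,.09,.0331])"
```

```text
t 14.88 pos [ 0.4679 -0.0476  0.287 ] grasp [ 0.468  -0.0476  0.132 ] x [ 1.    -0.001  0.001] y [ 0.001  0.    -1.   ] q [-0.25  0.22  1.9   0.    1.02 -0.25] F [ 0.3  0.6 -0.5] w 0.0411
tool-delta cm [-2.33  9.89 13.76]
```

Request:
arm_command:
  increments: [0,0,0,-0.9,0,6,1,0,0,0,-0.9,0,5,1,0,0,0,-0.5,3,2.3,1,0,0,0,0,4,0,1,0,0,0,0,2.4,0,1,0,0,0,0,0.3,0,1,0,0,0,0,0,0,1,0,0,0,0,0,0,0.3]

```text
clock: 15.88
position: [0.4456, 0.0837, 0.1899]
ee_rot: [0.707, -0.707, -0.0, -0.0]
contact_force: [-0.2, 0.0, -1.1]
width: 0.058
```

Request:
arm_command:
  increments: [0,0,0,0,0,0,0,0,0,0,0,0,0,0,0,0,0,0,-3,0,0,0,0,0,0,-6,0,0,0,0,0,0,-6,0,0,0,0,0,1,-3,-6,0,0,0,0,2,0,-6,0,0,0,0,0,0,0,0]

```text
clock: 16.88
position: [0.4757, -0.0342, 0.3679]
ee_rot: [-0.706, 0.708, -0.001, 0.003]
contact_force: [-0.9, 0.3, -0.1]
width: 0.085
```

```bash
python3 -c "
from h import *
rep()
shot('side','s6',(190,110,400,270));shot('top','t6',(150,120,410,280))
C=np.array([.641,-.187,0]);th=.095
Rz=Ro.from_euler('z',th).as_matrix()
X=C+np.array([[-.049,-.06,.166],[-.049,.06,.166],[.041,.108,.07],[.041,-.108,.07],[-.041,.108,0],[.041,.108,0]])@Rz.T
print(X.round(3)); print((proj('side',X)-[190,110])*800/210, (proj('top',X)-[150,120])*800/260)
"
```

```text
t 16.88 pos [ 0.4757 -0.0342  0.3679] grasp [ 0.4761 -0.0345  0.2129] x [ 1.    -0.005  0.003] y [ 0.003 -0.002 -1.   ] q [-0.22  0.15  1.77 -0.    1.22 -0.21] F [-0.9  0.3 -0.1] w 0.085
scale 3.75
scale 3.076923076923077
[[ 0.598 -0.251  0.166]
 [ 0.587 -0.132  0.166]
 [ 0.672 -0.076  0.07 ]
 [ 0.692 -0.291  0.07 ]
 [ 0.59  -0.083  0.   ]
 [ 0.672 -0.076  0.   ]]
[[287.58021646  43.7375984 ]
 [283.15585396 105.62664907]
 [156.06667964 258.33231867]
 [181.4220258  133.29004269]
 [273.30662977 343.04059117]
 [161.09136804 342.54645732]] [[730.44592762 153.77981144]
 [568.29415919 172.99001169]
 [473.52275498  90.54642242]
 [738.64400032  59.36130563]
 [477.91801534 203.22276953]
 [465.12520513 108.9036847 ]]
```

View pics/s6.png

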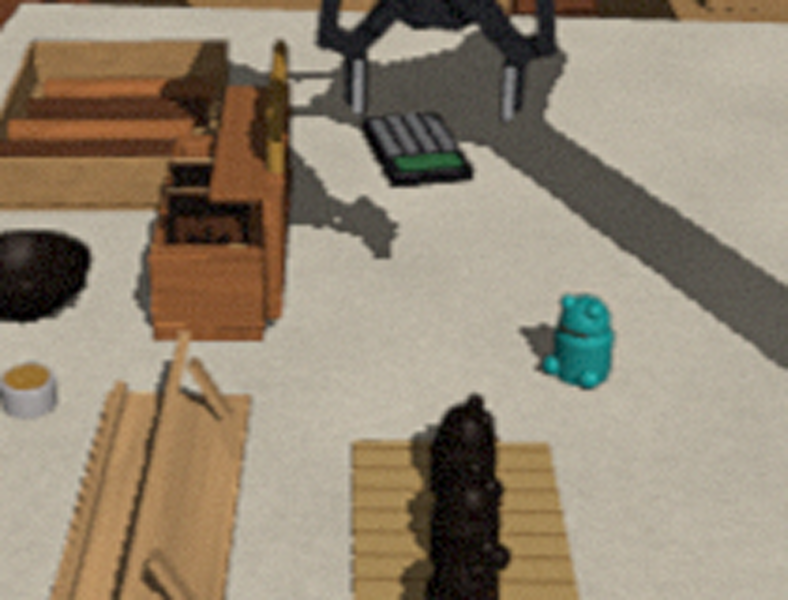

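View pics/t6.png

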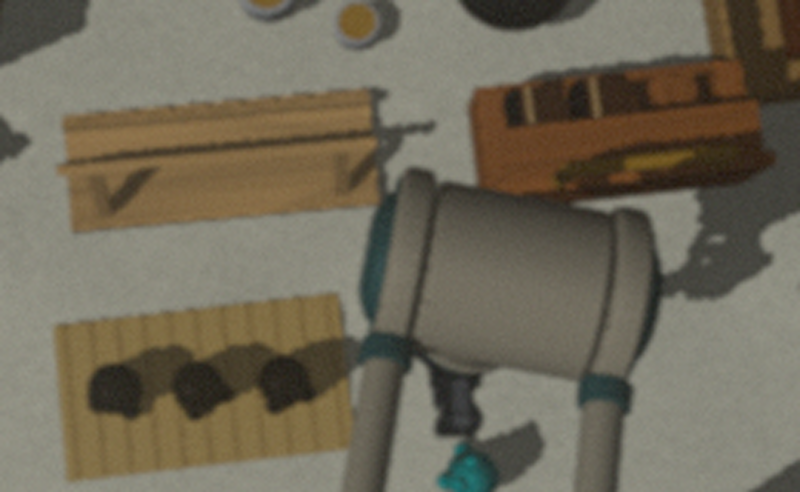

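```bash
python3 -c "
from h import *
crop('s5',(225,110,285,205),'d'); crop('t5',(295,130,410,195),'e')
"
```

```text
scale 6.315789473684211
scale 6.956521739130435
```

View pics/d.png

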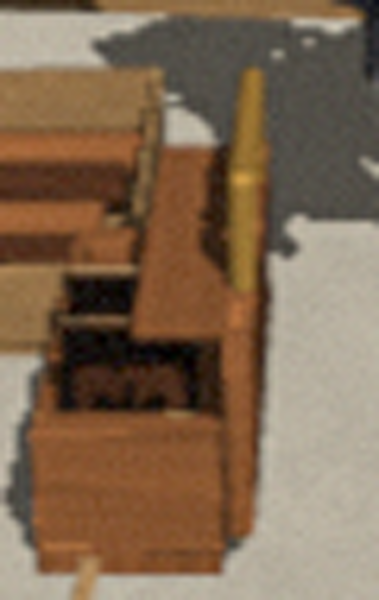

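View pics/e.png

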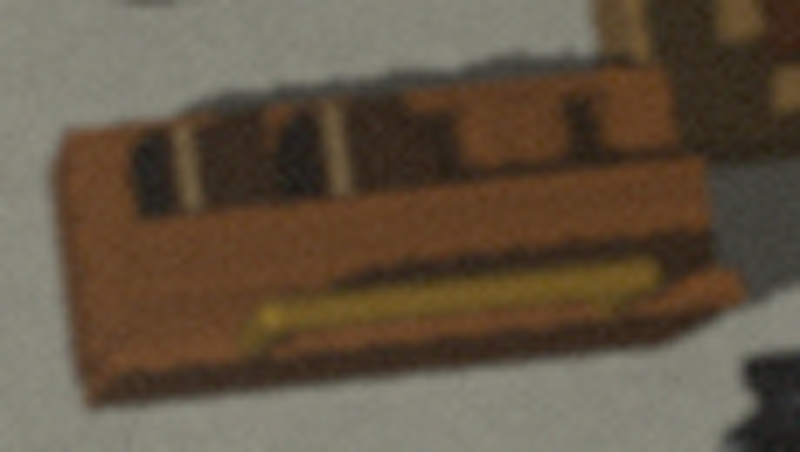

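```bash
cat > fit.py <<'E'
from h import *
from scipy.optimize import least_squares
S=lambda x,y:(225+x/6.3158,110+y/6.3158); T=lambda x,y:(295+x/6.9565,130+y/6.9565)
obs=[("side",(.041,.108,0),S(38,572)),("side",(-.041,.108,0),S(222,573)),("side",(.041,.108,.07),S(33,428)),("side",(-.041,.108,.07),S(222,417)),("side",(-.049,.06,.166),S(243,178)),("side",(-.049,-.06,.166),S(253,70)),
("top",(.041,.108,.07),T(65,133)),("top",(.041,-.108,.07),T(664,68)),("top",(-.049,.06,.166),T(262,316)),("top",(-.049,-.06,.166),T(659,270))]
def f(p,o=obs):
    R=Ro.from_euler('z',p[2]).as_matrix()
    return np.concatenate([proj(n,R@np.array(X)+[p[0],p[1],0])[0]-uv for n,X,uv in o])
for o in (obs,obs[:6],obs[6:]):
    r=least_squares(f,[.641,-.187,.09],args=(o,)); print(r.x.round(4)); print(r.fun.reshape(-1,2).round(1).tolist())
E
python3 fit.py
```

```text
[ 0.6426 -0.1877  0.0846]
[[0.3, -0.9], [0.6, -0.8], [-0.2, -0.2], [0.2, 1.8], [0.0, -0.5], [0.1, 0.4], [-0.1, -0.8], [0.1, -0.7], [2.0, -0.2], [-2.3, 0.7]]
[ 0.6433 -0.1873  0.0872]
[[0.2, -0.8], [0.5, -0.7], [-0.4, -0.1], [0.0, 1.8], [-0.2, -0.5], [-0.2, 0.4]]
[ 0.6421 -0.1878  0.0878]
[[-0.1, -0.5], [0.1, -0.6], [2.2, 0.1], [-2.2, 0.9]]
```

Request:
arm_command:
  increments: [0,-0.086,0,0,0,0,0.3,0,0,0,2.6,-0.3,-4.3,0.3,0,0,0,2.6,0,-4.3,0.3,0,0,0,2.6,0,-4.3,0.3,0,0,0,2.4,0,-3.7,0.3,0,0,0,0,0,0,0.3]

```text
clock: 17.73
position: [0.5918, -0.188, 0.369]
ee_rot: [0.707, -0.706, -0.03, 0.031]
contact_force: [-0.9, -0.4, 0.1]
width: 0.0599
```

```bash
python3 -c "
from h import *
rep([.594,-.192,.166])
"
```

```text
t 17.73 pos [ 0.5918 -0.188   0.369 ] grasp [ 0.5917 -0.188   0.214 ] x [ 0.996  0.086 -0.001] y [-0.001  0.    -1.   ] q [-0.42  0.37  1.46  0.    1.32 -0.51] F [-0.9 -0.4  0.1] w 0.0599
tool-delta cm [ 0.19  4.8  -0.42]
```

Request:
arm_command:
  increments: [0,0,0,0.2,2.5,-0.4,0.3,0,0,0,0,2.5,0,0.3,0,0,0,0,0,0,0.3,0,0,0,0,0,0,1,0,0,0,0,0,0,1,0,0,0,0,0,0,1,0,0,0,0,0,0,1,0,0,0,0,0,0,1]
  grip_force: 20

```text
clock: 18.73
position: [0.5931, -0.1911, 0.3217]
ee_rot: [-0.706, 0.706, 0.031, -0.029]
contact_force: [2.2, 2.5, 5.7]
width: 0.0113
```

```bash
python3 -c "
from h import *
rep()
shot('side','s7',(190,80,300,210))
import numpy as np
for a in np.arange(0,1.5,.1): print(a.round(2),round(14.8*np.sin(a),2),round(14.8*(1-np.cos(a)),2))
"
```

```text
t 18.73 pos [ 0.5931 -0.1911  0.3217] grasp [ 0.5935 -0.1911  0.1667] x [0.996 0.086 0.003] y [ 0.003  0.    -1.   ] q [-0.42  0.4   1.53  0.    1.21 -0.51] F [2.2 2.5 5.7] w 0.0113
scale 4.615384615384615
0.0 0.0 0.0
0.1 1.48 0.07
0.2 2.94 0.3
0.3 4.37 0.66
0.4 5.76 1.17
0.5 7.1 1.81
0.6 8.36 2.59
0.7 9.53 3.48
0.8 10.62 4.49
0.9 11.59 5.6
1.0 12.45 6.8
1.1 13.19 8.09
1.2 13.79 9.44
1.3 14.26 10.84
1.4 14.58 12.28
```

View pics/s7.png

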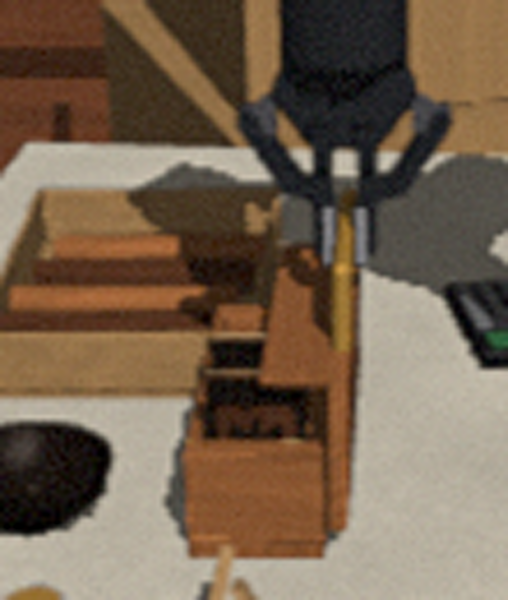

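Request:
arm_command:
  increments: [0,0,0,-1.48,0.07,0,1,0,0,0,-1.46,0.23,0,1,0,0,0,-1.43,0.36,0,1,0,0,0,-1.39,0.51,0,1,0,0,0,-1.34,0.64,0,1,0,0,0,-1.26,0.78,0,1,0,0,0,0,0,0,1]
  grip_force: 20

```text
clock: 19.65
position: [0.5075, -0.1987, 0.2928]
ee_rot: [0.707, -0.706, -0.029, 0.032]
contact_force: [-1.5, -1.9, -2.8]
width: 0.0109
```

```bash
python3 -c "
from h import *
rep()
shot('side','s8',(190,80,320,230))
"
```

```text
t 19.65 pos [ 0.5075 -0.1987  0.2928] grasp [ 0.5067 -0.1987  0.1378] x [ 0.996  0.086 -0.005] y [-0.005  0.    -1.   ] q [-0.5   0.32  1.74 -0.    1.09 -0.58] F [-1.5 -1.9 -2.8] w 0.0109
scale 4.0
```

View pics/s8.png

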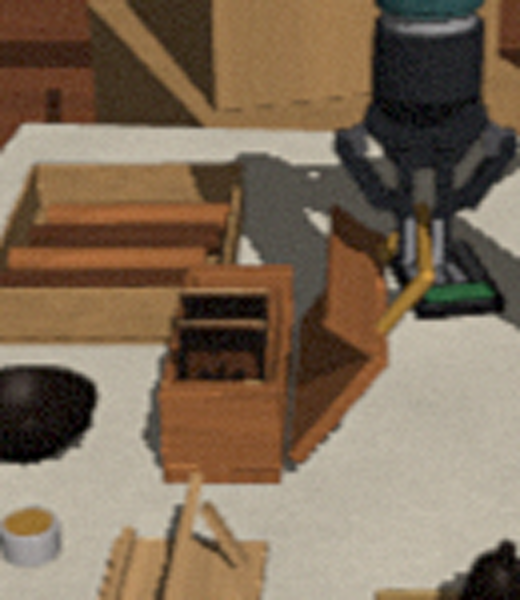

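Works. Two plaques visible, in the +78 and +26 slots. Continue down.

Request:
arm_command:
  increments: [0,0,0,-1.17,0.89,0,1,0,0,0,-1.09,1.01,0,1,0,0,0,-0.97,1.11,0,1,0,0,0,-0.86,1.2,0,1,0,0,0,-0.74,1.29,0,1,0,0,0,-0.6,1.35,0,1,0,0,0,0,0,0,1]

```text
clock: 20.58
position: [0.4556, -0.2032, 0.2244]
ee_rot: [0.707, -0.706, -0.031, 0.029]
contact_force: [7.6, 1.8, -5.8]
width: 0.0115
```

Request:
arm_command:
  increments: [0,0,0,-0.47,1.4,0,1,0,0,0,-0.3,1.3,0,1,0,0,0,-0.1,0.5,0,1,0,0,0,0,0.3,0,1,0,0,0,0,0,0,1,0,0,0,0,0,0,1]

```text
clock: 21.32
position: [0.4484, -0.2044, 0.1934]
ee_rot: [-0.705, 0.707, 0.033, -0.028]
contact_force: [4.3, 4.7, 19.8]
width: 0.0114
```

```bash
python3 -c "
from h import *
rep()
shot('side','s9',(190,80,320,230))
"
```

```text
t 21.32 pos [ 0.4484 -0.2044  0.1934] grasp [ 0.4495 -0.2048  0.0384] x [0.996 0.085 0.007] y [ 0.007 -0.003 -1.   ] q [-0.57  0.37  1.98  0.    0.78 -0.66] F [ 4.3  4.7 19.8] w 0.0114
scale 4.0
```

View pics/s9.png

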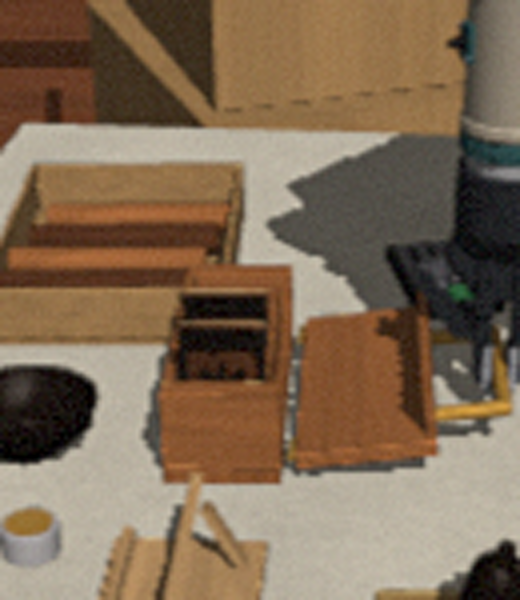

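Request:
arm_command:
  increments: [0,0,0,0,-0.1,0,0.65,0,0,0,0,0,0,0.65,0,0,0,0,0,0,0.65,0,0,0,0,-3,0,0.65,0,0,0,0,-5,0,0.65,0,0,0,0,-6,0,0.65,0,0,0,-1,-6,6,0.65,0,0,0,0,0,6,0.65]

```text
clock: 22.38
position: [0.4311, -0.1013, 0.3789]
ee_rot: [-0.705, 0.708, 0.032, -0.027]
contact_force: [0.6, 1.4, 0.2]
width: 0.0299
```

```bash
python3 -c "
from h import *
rep()
shot('side','s10',(220,110,330,210)); shot('top','t10',(280,120,410,220))
"
```

```text
t 22.38 pos [ 0.4311 -0.1013  0.3789] grasp [ 0.4321 -0.1017  0.2239] x [0.997 0.083 0.007] y [ 0.007 -0.003 -1.   ] q [-0.39  0.09  1.81 -0.    1.23 -0.47] F [0.6 1.4 0.2] w 0.0299
scale 6.0
scale 6.0
```

View pics/s10.png

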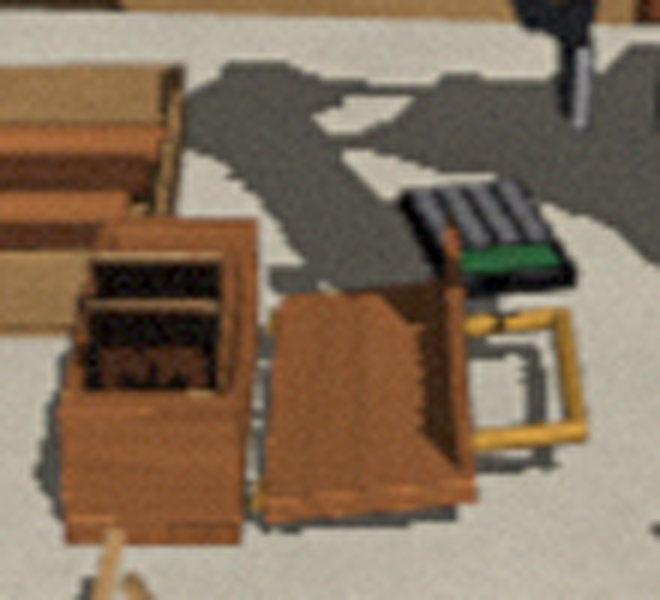

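View pics/t10.png

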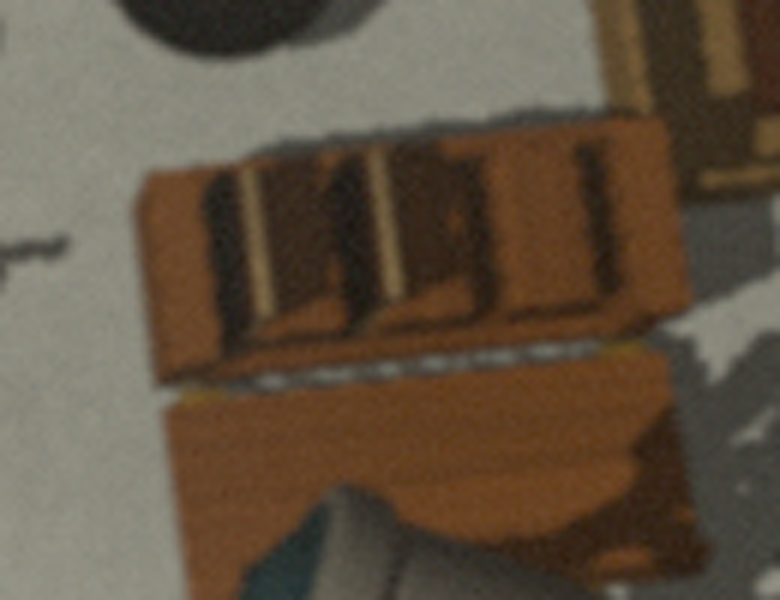

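Request:
arm_command:
  increments: [0,-0.175,0,0,0,0,0.65,0,-0.175,0,0,0,0,0.65,0,-0.175,0,0,0,0,0.65,0,-0.175,0,0,0,0,0.65,0,-0.175,0,0,0,0,0.65,0,-0.175,0,0,0,0,0.65,0,-0.175,0,0,0,0,0.65,0,-0.175,0,0,0,0,0.65]

```text
clock: 23.48
position: [0.4301, -0.1014, 0.3748]
ee_rot: [0.52, -0.519, -0.479, 0.48]
contact_force: [0.1, 0.0, -0.0]
width: 0.03
```

```bash
python3 -c "
from h import *
rep([.6363,-.1098,.2])
Rz=Ro.from_euler('z',.086).as_matrix()
for y in(.078,.026):
  X=np.array([[-.03,y+.007,.107],[-.03,y-.007,.107],[.03,y+.007,.107],[.03,y-.007,.107]])@Rz.T+[.643,-.1875,0]
  print((proj('top',X)-[280,120])*6, (proj('side',X)-[220,110])*6)
"
```

```text
t 23.48 pos [ 0.4301 -0.1014  0.3748] grasp [ 0.4297 -0.1014  0.2198] x [0.079 0.997 0.   ] y [-0.002  0.    -1.   ] q [-0.39  0.1   1.82 -0.    1.23 -1.88] F [ 0.1  0.  -0. ] w 0.03
tool-delta cm [  0.79   1.93 -20.66]
[[234.23279104 315.92220315]
 [269.21175018 312.09901799]
 [214.9974878  169.00940623]
 [249.72812035 165.23502802]] [[217.83700465 309.79199107]
 [219.49453807 296.08450688]
 [ 84.96085953 309.37821306]
 [ 88.01175577 295.72211233]]
[[364.10301886 301.72744323]
 [399.04395502 297.90841396]
 [343.94609401 154.99581724]
 [378.63924436 151.22551243]] [[223.82192759 260.29782384]
 [225.35602746 247.61111148]
 [ 95.97790759 260.06486181]
 [ 98.80234847 247.4223967 ]]
```

Request:
arm_command:
  increments: [0,-0.166,0,0,0,0,0.65,0,0,0,-0.6,0.3,-5.1,0.65,0,0,0,-0.6,0.3,-5.1,0.65,0,0,0,-0.7,0.3,-5.1,0.65,0,0,0,-0.7,0.3,-5.1,0.65,0,0,0,0,3,0,0.65,0,0,0,0,2,0,0.65,0,0,0,0,0,0,0.65]

```text
clock: 24.48
position: [0.6351, -0.1107, 0.3106]
ee_rot: [0.481, -0.477, -0.519, 0.521]
contact_force: [-0.1, -0.6, 0.3]
width: 0.0297
```

```bash
python3 -c "
from h import *
rep([.6363,-.1098,.091])
shot('side','s11',(200,60,320,200))
"
```

```text
t 24.48 pos [ 0.6351 -0.1107  0.3106] grasp [ 0.6341 -0.1104  0.1556] x [-0.081  0.997  0.002] y [-0.007  0.001 -1.   ] q [-0.28  0.44  1.49 -0.    1.22 -1.93] F [-0.1 -0.6  0.3] w 0.0297
tool-delta cm [ 0.03  6.46 -0.27]
scale 4.285714285714286
```

View pics/s11.png

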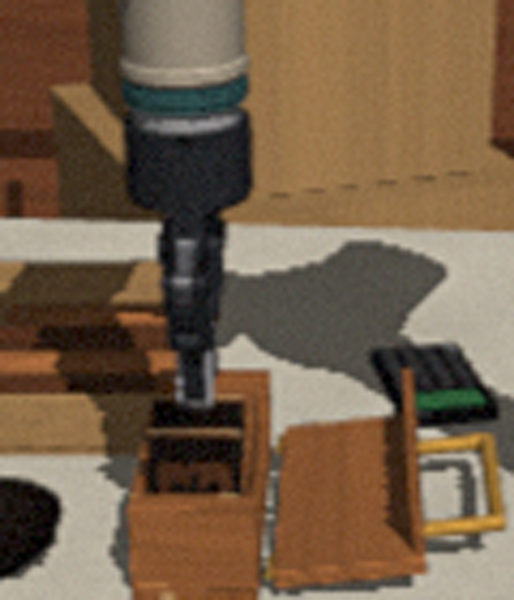

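Request:
arm_command:
  increments: [0,0,0,0,2.5,-0.1,0.65,0,0,0,0,2.5,0,0.65,0,0,0,0,1.4,0,0.65,0,0,0,0,0,0,0.65,0,0,0,0,0,0,1,0,0,0,0,0,0,1,0,0,0,0,0,0,1,0,0,0,0,0,0,1]
  grip_force: 40

```text
clock: 25.52
position: [0.6372, -0.1103, 0.251]
ee_rot: [-0.479, 0.48, 0.52, -0.52]
contact_force: [-0.2, 0.5, 4.9]
width: 0.0131
```

```bash
python3 -c "
from h import *
rep([.6363,-.1098,.091])
"
```

```text
t 25.52 pos [ 0.6372 -0.1103  0.251 ] grasp [ 0.6375 -0.1104  0.096 ] x [-0.081  0.997 -0.001] y [ 0.002 -0.001 -1.   ] q [-0.28  0.49  1.56  0.    1.08 -1.93] F [-0.2  0.5  4.9] w 0.0131
tool-delta cm [0.07 0.5  0.12]
```

Request:
arm_command:
  increments: [0,0,0,0,-2,0,1,0,0,0,0,-3,0,1,0,0,0,0,-4,0,1,0,0,0,0,-4,0,1,0,0,0,0,0,0,1]

```text
clock: 26.15
position: [0.6375, -0.1103, 0.3836]
ee_rot: [-0.477, 0.482, 0.521, -0.519]
contact_force: [-0.1, 0.6, -1.0]
width: 0.0134
```

```bash
python3 -c "
from h import *
rep()
shot('side','s12',(200,50,320,200))
"
```

```text
t 26.15 pos [ 0.6375 -0.1103  0.3836] grasp [ 0.6387 -0.1106  0.2286] x [-0.081  0.997 -0.003] y [ 0.007 -0.002 -1.   ] q [-0.28  0.39  1.38  0.    1.36 -1.93] F [-0.1  0.6 -1. ] w 0.0134
scale 4.0
```

View pics/s12.png

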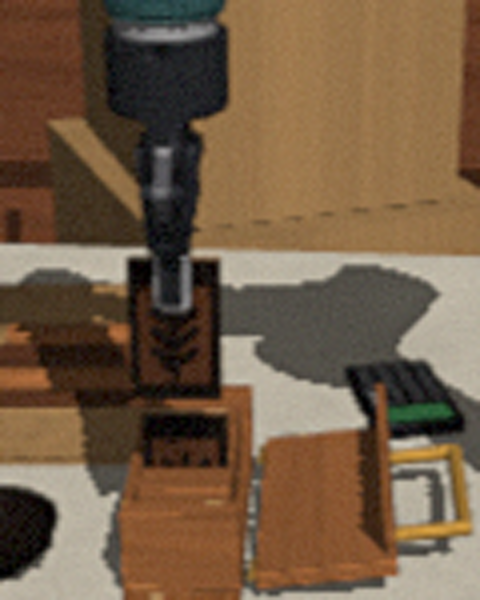

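```bash
python3 -c "
from h import *
crop('side0',(190,200,270,300),'f'); crop('t5',(160,140,290,205),'g')
"
```

```text
scale 6.0
scale 6.153846153846154
```

View pics/f.png

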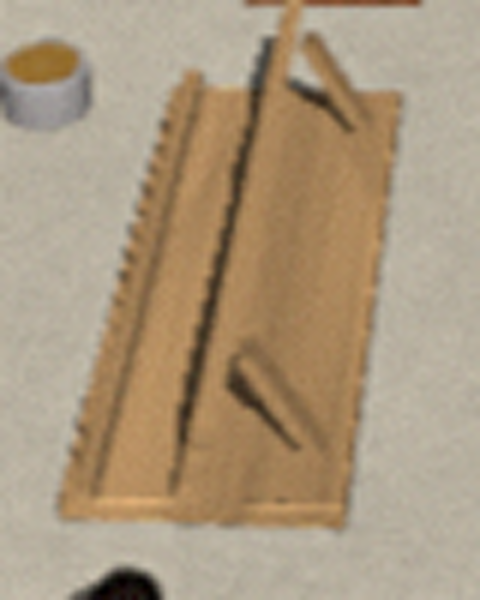

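View pics/g.png

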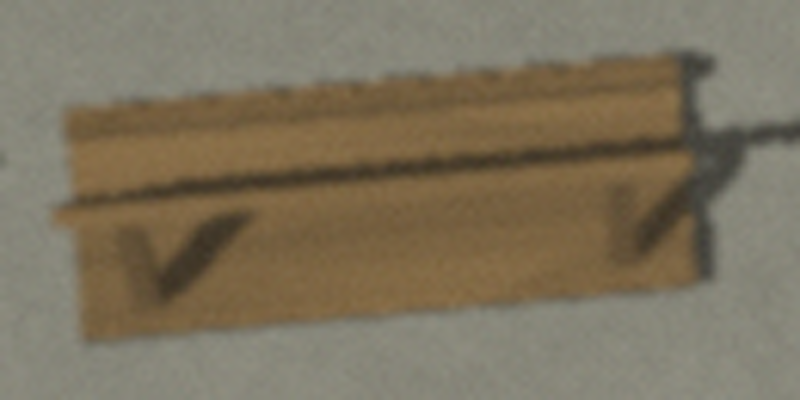

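```bash
cat > fit2.py <<'E'
from fit import *
S=lambda x,y:(190+x/6,200+y/6); T=lambda x,y:(160+x/6.1538,140+y/6.1538)
o=[("side",(.04,.13,0),S(60,518)),("side",(-.06,.13,0),S(343,527)),("side",(-.06,-.13,.01),S(402,94)),
("top",(.04,.13,.01),T(66,110)),("top",(.04,-.13,.01),T(685,55)),("top",(-.06,.13,.01),T(85,340)),("top",(-.06,-.13,.01),T(695,284)),
("side",(-.0129,-.13,.0604),S(285,3)),("top",(-.0129,.13,.0604),T(58,210)),("top",(-.0129,-.13,.0604),T(690,150))]
print("rest")
for oo in(o,o[:3],o[3:7]):
    r=least_squares(f,[.641,.135,.07],args=(oo,)); print(r.x.round(4)); print(r.fun.reshape(-1,2).round(1).tolist())
E
python3 fit2.py | sed -n '/rest/,$p'
```

```text
rest
[0.642  0.1346 0.0639]
[[0.4, -1.0], [1.0, -0.7], [0.3, -1.9], [-0.6, -0.9], [-1.8, -0.6], [-1.2, -0.4], [0.1, -0.1], [0.9, -3.8], [-1.5, -0.6], [-0.1, 0.1]]
[0.6424 0.1381 0.0609]
[[-0.4, 0.1], [0.3, 0.6], [0.1, -1.1]]
[0.6407 0.1324 0.0646]
[[0.3, -0.4], [-1.0, -0.1], [-0.3, 0.1], [1.0, 0.4]]
```

Request:
arm_command:
  increments: [0,0.176,0,0,0,0,1,0,0.176,0,0,0,0,1,0,0.176,0,0,0,0,1,0,0.176,0,0,0,0,1,0,0.176,0,0,0,0,1,0,0.176,0,0,0,0,1,0,0.176,0,0,0,0,1,0,0.176,0,0,0,0,1]

```text
clock: 27.2
position: [0.6363, -0.1101, 0.3774]
ee_rot: [0.703, -0.701, -0.083, 0.085]
contact_force: [0.5, -0.1, -0.7]
width: 0.0135
```

Request:
arm_command:
  increments: [0,0.176,0,0,0,0,1,0,0,0,0.5,0,6,1,0,0,0,0.5,0,6,1,0,0,0,0.5,0,6,1,0,0,0,0.5,0,6,1,0,0,0,0,0,5,1,0,0,0,0,0,0,1]

```text
clock: 28.08
position: [0.636, 0.1842, 0.3774]
ee_rot: [0.707, -0.706, -0.024, 0.027]
contact_force: [0.2, -0.6, -1.3]
width: 0.0133
```

Request:
arm_command:
  increments: [0,0,-0.11,0,0,0,1,0,0,-0.11,0,0,0,1,0,0,0,0,0,0,1]

```text
clock: 28.45
position: [0.6359, 0.1795, 0.3785]
ee_rot: [0.705, -0.7, -0.1, -0.053]
contact_force: [0.1, -0.5, -0.1]
width: 0.0137
```

```bash
python3 -c "
from h import *
rep([.6316,.1845,.15])
"
```

```text
t 28.45 pos [0.6359 0.1795 0.3785] grasp [0.6691 0.1816 0.2271] x [0.974 0.066 0.215] y [ 0.214  0.014 -0.977] q [ 0.18  0.36  1.45 -0.03  1.11  0.12] F [ 0.1 -0.5 -0.1] w 0.0137
tool-delta cm [-5.29  6.74  0.55]
```

Request:
arm_command:
  increments: [0,0,0,-2.6,3.4,0.2,1,0,0,0,-2.7,3.3,0.2,1,0,0,0,0,0,0,1,0,0,0,0,0,0,1]

```text
clock: 28.95
position: [0.6016, 0.1817, 0.3042]
ee_rot: [0.705, -0.7, -0.102, -0.055]
contact_force: [0.4, 0.1, -0.6]
width: 0.0132
```

```bash
python3 -c "
from h import *
rep([.6316,.1845,.0955])
shot('side','s13',(160,150,310,290))
"
```

```text
t 28.95 pos [0.6016 0.1817 0.3042] grasp [0.6357 0.1841 0.153 ] x [0.973 0.066 0.221] y [ 0.22   0.015 -0.975] q [ 0.19  0.37  1.64 -0.03  0.91  0.14] F [ 0.4  0.1 -0.6] w 0.0132
tool-delta cm [-1.67  5.52  0.07]
scale 4.285714285714286
```

View pics/s13.png

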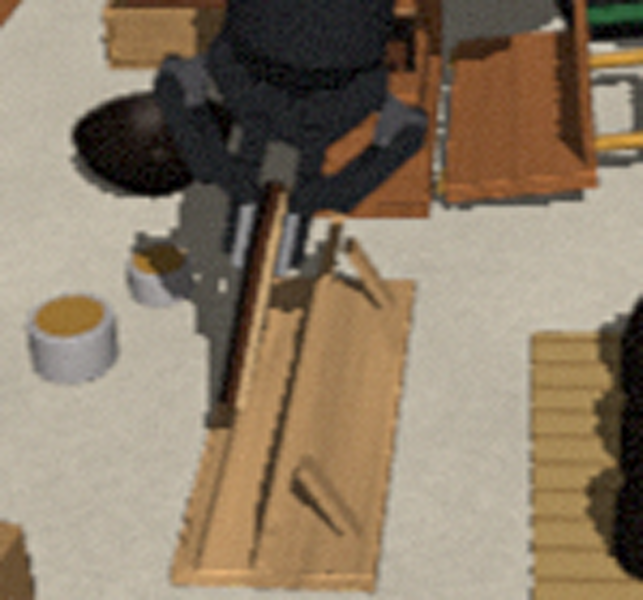

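Request:
arm_command:
  increments: [0,0,0,-0.7,2,0,1,0,0,0,-0.6,2,0,1,0,0,0,-0.2,0.8,0,1,0,0,0,0,0,0,1,0,0,0,0,0,0,1]

```text
clock: 29.62
position: [0.5965, 0.1818, 0.2541]
ee_rot: [0.705, -0.7, -0.102, -0.055]
contact_force: [1.0, 0.1, -1.2]
width: 0.0133
```

```bash
python3 -c "
from h import *
rep([.6316,.1845,.0955])
shot('side','s14',(160,150,310,290))
"
```

```text
t 29.62 pos [0.5965 0.1818 0.2541] grasp [0.6307 0.1842 0.1029] x [0.973 0.066 0.221] y [ 0.22   0.015 -0.975] q [ 0.19  0.41  1.71 -0.04  0.79  0.15] F [ 1.   0.1 -1.2] w 0.0133
tool-delta cm [-0.07  0.74  0.03]
scale 4.285714285714286
```

View pics/s14.png

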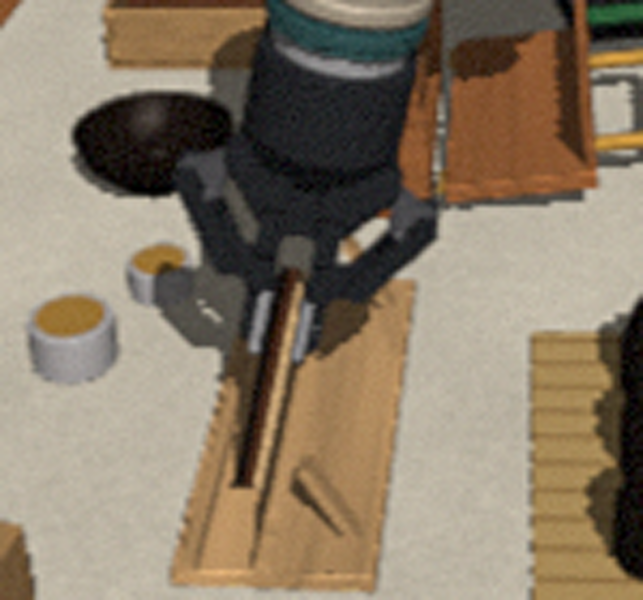

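Request:
arm_command:
  increments: [0,0,0,-0.1,0.5,0,1,0,0,0,-0.1,0.3,0,1,0,0,0,0,0,0,1,0,0,0,0,0,0,1]

```text
clock: 30.18
position: [0.5954, 0.1817, 0.2446]
ee_rot: [0.705, -0.7, -0.102, -0.054]
contact_force: [0.1, 0.4, 1.0]
width: 0.0133
```

```bash
python3 -c "
from h import *
rep([.6316,.1845,.0955])
"
```

```text
t 30.18 pos [0.5954 0.1817 0.2446] grasp [0.6292 0.184  0.0933] x [0.974 0.066 0.218] y [ 0.218  0.015 -0.976] q [ 0.19  0.42  1.73 -0.04  0.78  0.15] F [0.1 0.4 1. ] w 0.0133
tool-delta cm [ 0.29 -0.16  0.03]
```

Request:
arm_command:
  increments: [0,0,0,0,0,0,0.8,0,0,0,0,0,0,0.7,0,0,0,0,0,0,0.65,0,0,0,0,0,0,0.65,0,0,0,0,-2,0,0.65,0,0,0,0,-4,0,0.65,0,0,0,0,-5,0,0.65,0,0,0,0,0,0,0.65]

```text
clock: 31.18
position: [0.5722, 0.1803, 0.3568]
ee_rot: [0.705, -0.699, -0.105, -0.057]
contact_force: [0.3, 0.3, -0.3]
width: 0.0301
```

```bash
python3 -c "
from h import *
rep()
shot('side','s15',(160,150,310,290));shot('top','t15',(150,120,310,240))
"
```

```text
t 31.18 pos [0.5722 0.1803 0.3568] grasp [0.6074 0.183  0.2058] x [0.971 0.066 0.228] y [ 0.227  0.017 -0.974] q [ 0.2   0.28  1.63 -0.03  1.    0.15] F [ 0.3  0.3 -0.3] w 0.0301
scale 4.285714285714286
scale 5.0
```

View pics/s15.png

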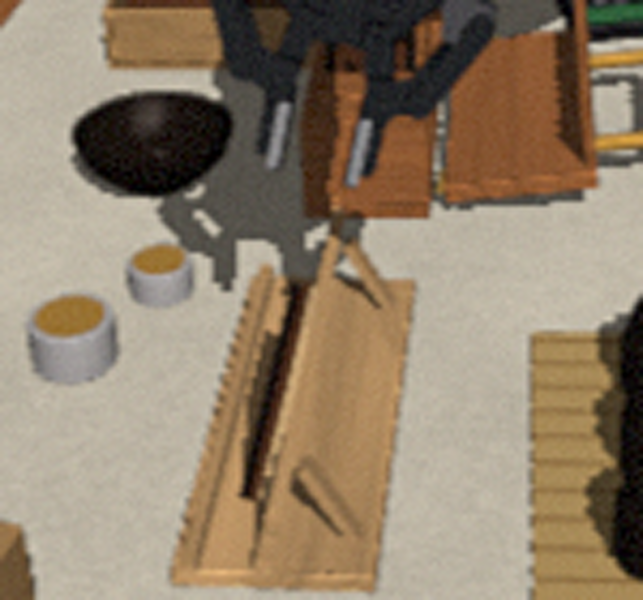

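View pics/t15.png

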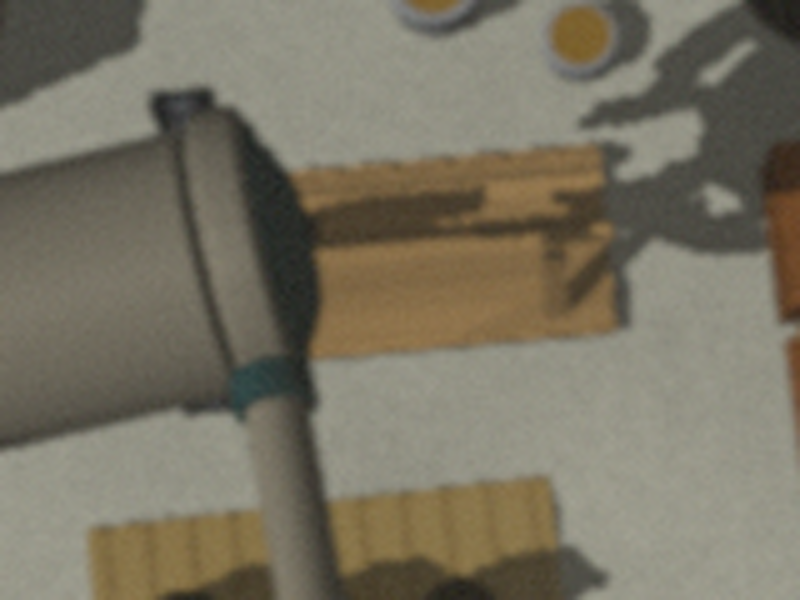

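Request:
arm_command:
  increments: [0,0,0.114,0,0,0,0.65,0,0,0.114,0,0,0,0.65,0,-0.177,0,0,0,0,0.65,0,-0.177,0,0,0,0,0.65,0,-0.177,0,0,0,0,0.65,0,-0.177,0,0,0,0,0.65,0,-0.177,0,0,0,0,0.65,0,-0.177,0,0,0,0,0.65]

```text
clock: 32.28
position: [0.5713, 0.1799, 0.3495]
ee_rot: [0.598, -0.594, -0.376, 0.384]
contact_force: [-0.4, 0.1, 0.3]
width: 0.0297
```

Request:
arm_command:
  increments: [0,-0.177,0,0,0,0,0.65,0,-0.177,0,0,0,0,0.65,0,-0.177,0,0,0,0,0.65,0,0,0,0,0,0,0.65]

```text
clock: 32.78
position: [0.5713, 0.1799, 0.3498]
ee_rot: [0.48, -0.475, -0.518, 0.525]
contact_force: [-0.1, -0.1, 0.2]
width: 0.03
```

```bash
python3 -c "
from h import *
rep([.6408,-.1616,.18])
"
```

```text
t 32.77 pos [0.5713 0.1799 0.3498] grasp [0.5695 0.1797 0.1949] x [-0.088  0.996 -0.   ] y [-0.012 -0.001 -1.   ] q [ 0.19  0.35  1.54  0.    1.27 -1.47] F [-0.1 -0.1  0.2] w 0.03
tool-delta cm [-34.63   1.44  -4.12]
```

Request:
arm_command:
  increments: [-0.012,0,0,-5.8,0,-0.7,0.65,0,0,0,-5.8,0,-0.7,0.65,0,0,0,-5.8,0,-0.7,0.65,0,0,0,-5.8,0,-0.7,0.65,0,0,0,-5.8,0,-0.6,0.65,0,0,0,-5.6,0,-0.6,0.65,0,0,0,0,1.5,0,0.65,0,0,0,0,0,0,0.65]

```text
clock: 33.78
position: [0.6418, -0.1608, 0.3341]
ee_rot: [-0.479, 0.476, 0.522, -0.521]
contact_force: [-0.5, 0.6, -0.5]
width: 0.0299
```

```bash
python3 -c "
from h import *
rep([.6408,-.1616,.095])
shot('side','s16',(200,60,320,200))
"
```

```text
t 33.77 pos [ 0.6418 -0.1608  0.3341] grasp [ 0.6416 -0.1602  0.1791] x [-0.087  0.996  0.004] y [-0.001  0.003 -1.   ] q [-0.35  0.45  1.42  0.    1.28 -2.01] F [-0.5  0.6 -0.5] w 0.0299
tool-delta cm [-0.16  8.41  0.08]
scale 4.285714285714286
```

View pics/s16.png

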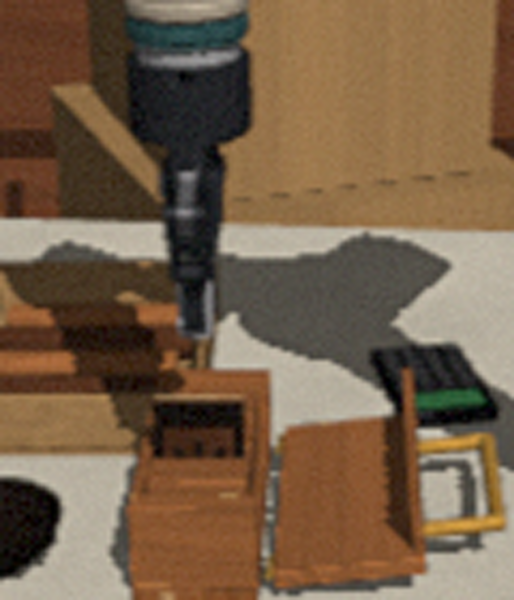

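Request:
arm_command:
  increments: [0,0,0,0,3,0,0.65,0,0,0,0,3,0,0.65,0,0,0,0,2.4,0,0.65,0,0,0,0,0,0,0.65,0,0,0,0,0,0,1,0,0,0,0,0,0,1,0,0,0,0,0,0,1,0,0,0,0,0,0,1]

```text
clock: 34.83
position: [0.6432, -0.1609, 0.2541]
ee_rot: [-0.475, 0.479, 0.524, -0.52]
contact_force: [-0.2, 1.1, 4.1]
width: 0.0131
```

```bash
python3 -c "
from h import *
rep([.6408,-.1616,.096])
"
```

```text
t 34.83 pos [ 0.6432 -0.1609  0.2541] grasp [ 0.6442 -0.1609  0.0991] x [-0.09   0.996 -0.   ] y [ 0.006  0.    -1.   ] q [-0.35  0.51  1.52  0.    1.11 -2.01] F [-0.2  1.1  4.1] w 0.0131
tool-delta cm [-0.04  0.31  0.34]
```

Request:
arm_command:
  increments: [0,0,0,0,-2,0,1,0,0,0,0,-3,0,1,0,0,0,0,-4,0,1,0,0,0,0,-4,0,1,0,0,0,0,0,0,1]

```text
clock: 35.45
position: [0.643, -0.1614, 0.3869]
ee_rot: [-0.473, 0.481, 0.524, -0.52]
contact_force: [0.7, -0.0, -1.1]
width: 0.0133
```

```bash
python3 -c "
from h import *
rep()
shot('side','s17',(200,50,320,200))
shot('top','t17',(200,80,410,230))
"
```

```text
t 35.45 pos [ 0.643  -0.1614  0.3869] grasp [ 0.6448 -0.1617  0.2319] x [-0.09   0.996 -0.003] y [ 0.011 -0.002 -1.   ] q [-0.35  0.41  1.34  0.    1.38 -2.01] F [ 0.7 -0.  -1.1] w 0.0133
scale 4.0
scale 3.8095238095238093
```

View pics/s17.png

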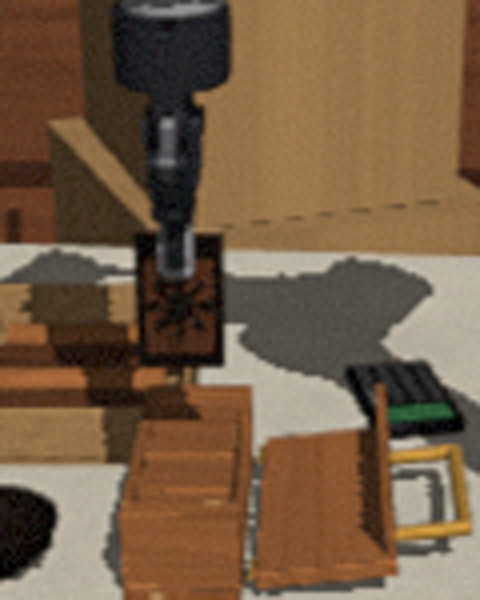

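View pics/t17.png

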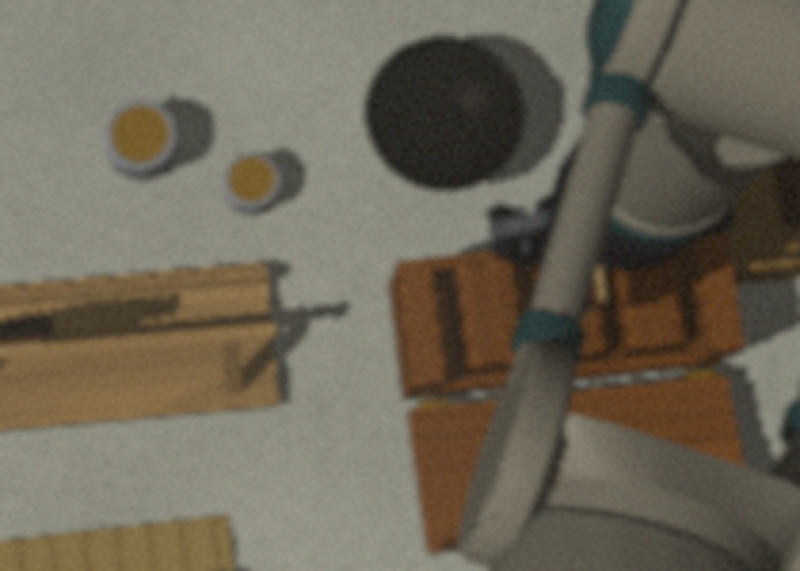

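Request:
arm_command:
  increments: [0,0.177,0,0,0,0,1,0,0.177,0,0,0,0,1,0,0.177,0,0,0,0,1,0,0.177,0,0,0,0,1,0,0.177,0,0,0,0,1,0,0.177,0,0,0,0,1,0,0.177,0,0,0,0,1,0,0.177,0,0,0,0,1]

```text
clock: 36.55
position: [0.6419, -0.1609, 0.3802]
ee_rot: [0.703, -0.701, -0.084, 0.084]
contact_force: [0.1, -0.2, -0.9]
width: 0.0131
```

Request:
arm_command:
  increments: [0,0.177,0,0,0,0,1,0,0,-0.1,0,0,0,1,0,0,-0.1,0,0,0,1,0,0,0,0,0,0,1]

```text
clock: 37.05
position: [0.6411, -0.1609, 0.3808]
ee_rot: [0.706, -0.7, -0.094, -0.047]
contact_force: [0.5, -0.3, -1.1]
width: 0.0135
```

```bash
python3 -c "
from h import *
rep([.6375,.0846,.16])
"
```

```text
t 37.05 pos [ 0.6411 -0.1609  0.3808] grasp [ 0.6717 -0.1585  0.2289] x [0.978 0.065 0.198] y [ 0.198  0.015 -0.98 ] q [-0.38  0.37  1.44  0.1   1.16 -0.47] F [ 0.5 -0.3 -1.1] w 0.0135
tool-delta cm [-3.12  6.45 24.47]
```

Request:
arm_command:
  increments: [-0.015,0,-0.015,0,0,5,1,0,0,0,-0.5,0.2,6,1,0,0,0,-0.8,0.5,6,1,0,0,0,-0.9,2.5,5,1,0,0,0,-0.8,3,2.4,1,0,0,0,0,0,0,1,0,0,0,0,0,0,1]

```text
clock: 37.92
position: [0.6114, 0.08, 0.3132]
ee_rot: [-0.7, 0.705, 0.101, 0.054]
contact_force: [0.4, -0.1, -0.9]
width: 0.0133
```

```bash
python3 -c "
from h import *
rep([.6375,.0846,.105])
shot('side','s18',(160,150,310,290))
"
```

```text
t 37.92 pos [0.6114 0.08   0.3132] grasp [0.6451 0.0799 0.162 ] x [0.974 0.067 0.217] y [ 0.218 -0.001 -0.976] q [ 0.02  0.35  1.65 -0.01  0.92 -0.04] F [ 0.4 -0.1 -0.9] w 0.0133
tool-delta cm [-1.94  5.39  0.61]
scale 4.285714285714286
```

View pics/s18.png

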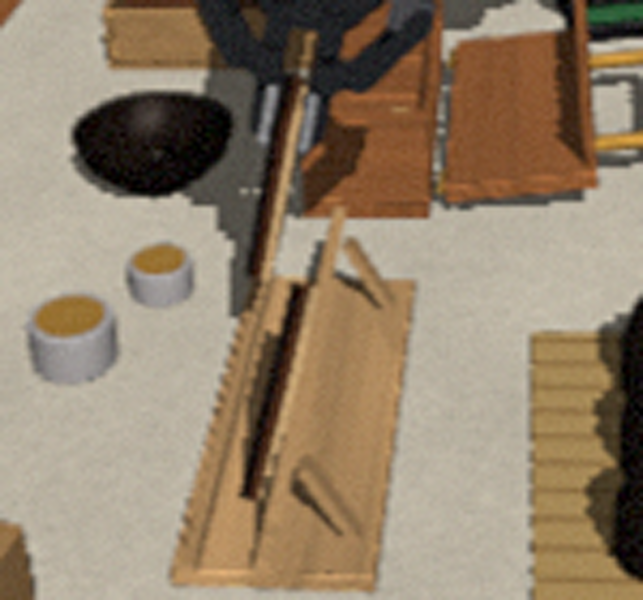

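Request:
arm_command:
  increments: [0,0,0,-0.8,2,0.3,1,0,0,0,-0.7,2,0,1,0,0,0,-0.4,1.3,0,1,0,0,0,0,0,0,1,0,0,0,0,0,0,1]

```text
clock: 38.6
position: [0.6043, 0.0818, 0.2582]
ee_rot: [-0.7, 0.705, 0.101, 0.055]
contact_force: [-0.2, -0.6, -1.4]
width: 0.0132
```

```bash
python3 -c "
from h import *
rep([.6375,.0846,.0975])
shot('side','s19',(160,150,310,290))
"
```

```text
t 38.6 pos [0.6043 0.0818 0.2582] grasp [0.6384 0.0818 0.107 ] x [0.973 0.066 0.22 ] y [ 0.22  -0.    -0.976] q [ 0.02  0.39  1.74 -0.01  0.79 -0.04] F [-0.2 -0.6 -1.4] w 0.0132
tool-delta cm [-0.28  0.91  0.29]
scale 4.285714285714286
```

View pics/s19.png

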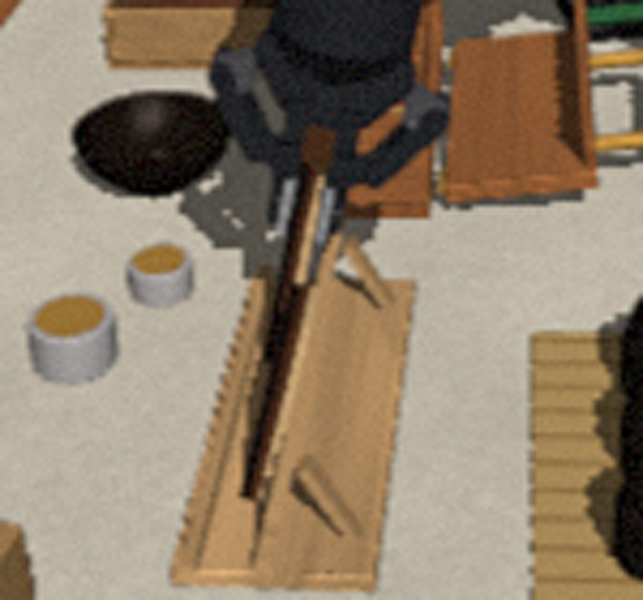

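Request:
arm_command:
  increments: [0,0,0,-0.1,0.5,0,1,0,0,0,-0.1,0.4,0,1,0,0,0,0,0.1,0,1,0,0,0,0,0,0,1]

```text
clock: 39.15
position: [0.6037, 0.0821, 0.2477]
ee_rot: [-0.7, 0.705, 0.101, 0.054]
contact_force: [-2.4, -0.2, 4.9]
width: 0.0132
```

```bash
python3 -c "
from h import *
rep([.6375,.0846,.0975])
"
```

```text
t 39.15 pos [0.6037 0.0821 0.2477] grasp [0.6376 0.0821 0.0965] x [0.974 0.067 0.218] y [ 0.218 -0.    -0.976] q [ 0.02  0.4   1.75 -0.01  0.77 -0.04] F [-2.4 -0.2  4.9] w 0.0132
tool-delta cm [ 0.03 -0.1   0.25]
```

Request:
arm_command:
  increments: [0,0,0,0,0,0,0.8,0,0,0,0,0,0,0.7,0,0,0,0,0,0,0.65,0,0,0,0,0,0,0.65,0,0,0,0,-2,0,0.65,0,0,0,0,-4,0,0.65,0,0,0,0,-5,0,0.65,0,0,0,-2,-2,-4,0.65]

```text
clock: 40.15
position: [0.5597, 0.042, 0.3738]
ee_rot: [-0.7, 0.705, 0.105, 0.056]
contact_force: [0.6, -0.6, 0.6]
width: 0.0301
```

```bash
python3 -c "
from h import *
rep()
shot('side','s20',(160,110,340,290));shot('top','t20',(150,120,410,260))
"
```

```text
t 40.15 pos [0.5597 0.042  0.3738] grasp [0.5946 0.0422 0.2228] x [0.972 0.07  0.225] y [ 0.225  0.001 -0.974] q [-0.05  0.21  1.68  0.02  1.02 -0.13] F [ 0.6 -0.6  0.6] w 0.0301
scale 3.3333333333333335
scale 3.076923076923077
```

View pics/s20.png

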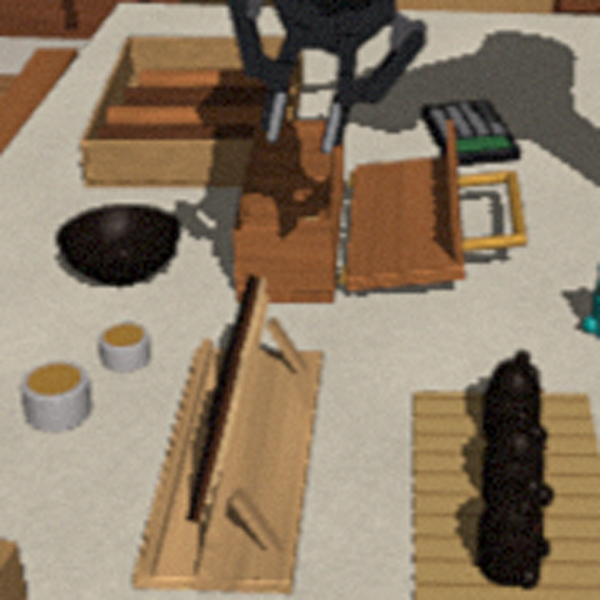

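View pics/t20.png

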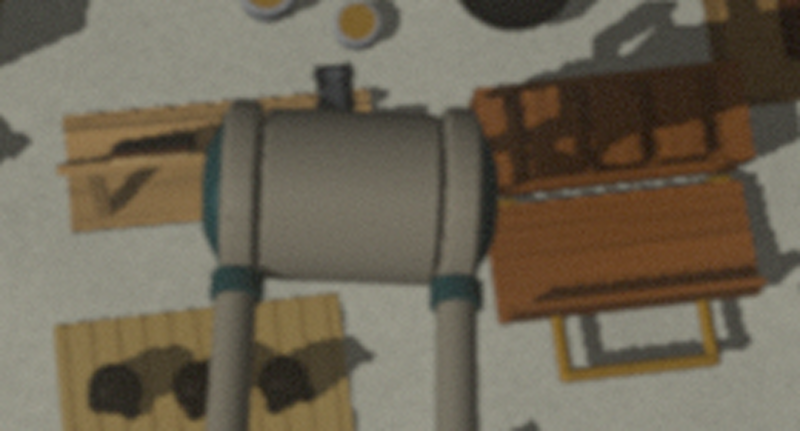

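Request:
arm_command:
  increments: [0,-0.016,0.115,0,-1,0,0.65,0,0,0.112,0,0,0,0.65,0,0,0,-2,0,-6,0.65,0,0,0,-2,0,-6,0.65,0,0,0,-2,0,-6,0.65,0,0,0,-2,0,-5,0.65,0,0,0,0,0,0,0.65]

```text
clock: 41.12
position: [0.4951, -0.1957, 0.3837]
ee_rot: [-0.7, 0.713, 0.024, -0.029]
contact_force: [-0.1, 0.0, -0.1]
width: 0.0298
```

```bash
python3 -c "
from h import *
rep([.4488,-.2045,.12])
shot('top','t21',(150,120,410,260))
"
```

```text
t 41.12 pos [ 0.4951 -0.1957  0.3837] grasp [ 0.4939 -0.1986  0.2288] x [ 0.997  0.075 -0.009] y [-0.008 -0.018 -1.   ] q [-0.5   0.23  1.63 -0.02  1.29 -0.57] F [-0.1  0.  -0.1] w 0.0298
tool-delta cm [-4.44 10.92 -0.06]
scale 3.076923076923077
```

View pics/t21.png

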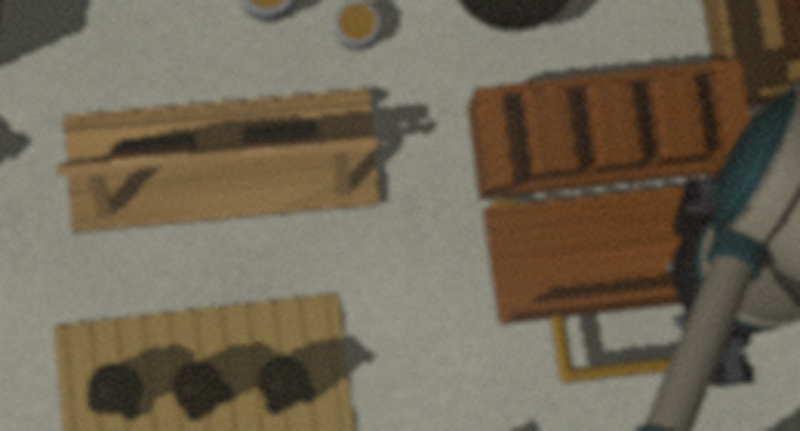

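Request:
arm_command:
  increments: [0.018,-0.01,-0.008,-2.2,3,-0.2,0.65,0,0,0,-2.2,3,0,0.65,0,0,0,0,4.5,0,0.65,0,0,0,0,0,0,0.65,0,0,0,0,0,0,0.65]

```text
clock: 41.8
position: [0.4529, -0.1984, 0.2806]
ee_rot: [0.707, -0.706, -0.033, 0.032]
contact_force: [1.7, -0.5, 1.1]
width: 0.0297
```

```bash
python3 -c "
from h import *
rep([.4488,-.2045,.038])
shot('side','s22',(200,80,340,220))
"
```

```text
t 41.8 pos [ 0.4529 -0.1984  0.2806] grasp [ 0.4531 -0.1983  0.1256] x [0.996 0.092 0.001] y [ 0.001  0.001 -1.   ] q [-0.55  0.26  1.86  0.    1.01 -0.65] F [ 1.7 -0.5  1.1] w 0.0297
tool-delta cm [-0.5   8.76 -0.58]
scale 4.285714285714286
```

View pics/s22.png

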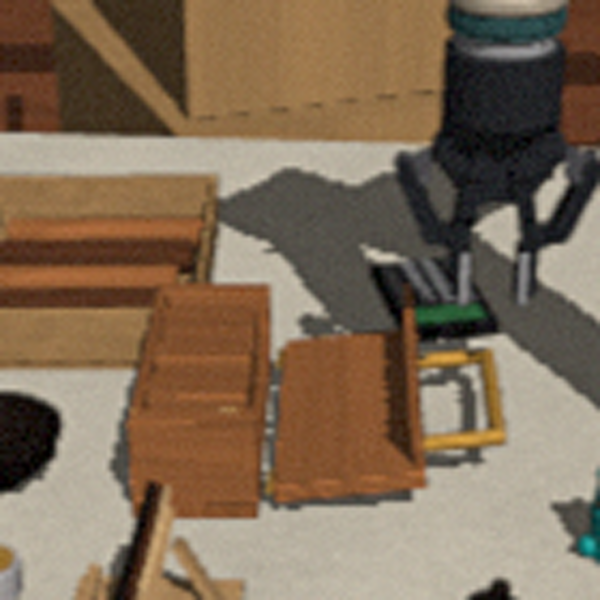

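Request:
arm_command:
  increments: [0,0,0,-0.4,3,-0.5,0.65,0,0,0,0,3,0,0.65,0,0,0,0,2.6,0,0.65,0,0,0,0,0,0,0.65,0,0,0,0,0,0,1,0,0,0,0,0,0,1,0,0,0,0,0,0,1,0,0,0,0,0,0,1]
  grip_force: 20

```text
clock: 42.85
position: [0.4491, -0.2045, 0.1951]
ee_rot: [-0.706, 0.707, 0.033, -0.031]
contact_force: [1.4, 0.8, 7.0]
width: 0.0111
```

```bash
python3 -c "
from h import *
rep([.4488,-.2045,.038])
"
```

```text
t 42.85 pos [ 0.4491 -0.2045  0.1951] grasp [ 0.4496 -0.2046  0.0401] x [0.996 0.09  0.003] y [ 0.003 -0.001 -1.   ] q [-0.57  0.37  1.97  0.    0.79 -0.66] F [1.4 0.8 7. ] w 0.0111
tool-delta cm [-0.08  0.21  0.02]
```

Request:
arm_command:
  increments: [0,0,0,0.15,-0.9,0,1,0,0,0,0.24,-0.98,0,1,0,0,0,0.47,-1.4,0,1,0,0,0,0.6,-1.35,0,1,0,0,0,0.74,-1.29,0,1,0,0,0,0.86,-1.2,0,1,0,0,0,0.97,-1.11,0,1,0,0,0,0,0,0,1]

```text
clock: 43.85
position: [0.486, -0.2012, 0.2774]
ee_rot: [-0.706, 0.707, 0.03, -0.036]
contact_force: [-9.0, -5.6, 9.1]
width: 0.011
```

```bash
python3 -c "
from h import *
rep()
shot('side','s23',(200,80,340,220))
"
```

```text
t 43.85 pos [ 0.486  -0.2012  0.2774] grasp [ 0.4846 -0.2014  0.1224] x [ 0.996  0.093 -0.009] y [-0.009 -0.002 -1.   ] q [-0.52  0.31  1.8  -0.01  1.04 -0.61] F [-9.  -5.6  9.1] w 0.011
scale 4.285714285714286
```

View pics/s23.png

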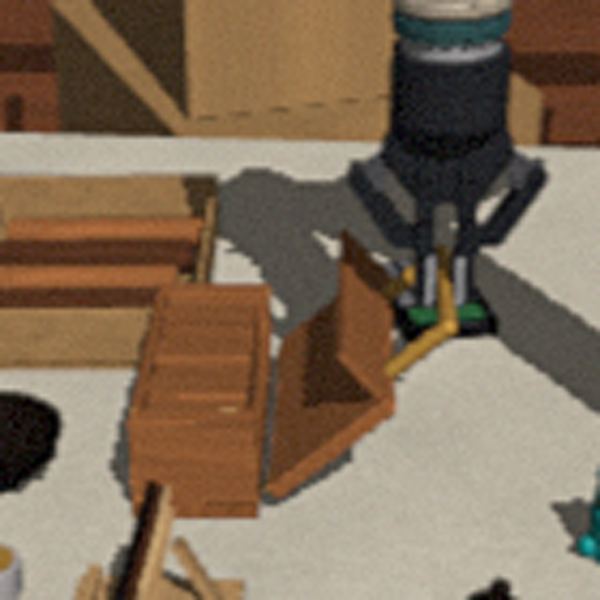

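Request:
arm_command:
  increments: [0,0,0,1.1,-0.95,0,1,0,0,0,1.17,-0.85,0,1,0,0,0,1.26,-0.75,0,1,0,0,0,1.34,-0.62,0,1,0,0,0,1.39,-0.5,0,1,0,0,0,1.43,-0.36,0,1,0,0,0,1.46,-0.2,0,1,0,0,0,0,0,0,1]

```text
clock: 44.9
position: [0.5807, -0.1925, 0.3243]
ee_rot: [-0.705, 0.707, 0.035, -0.03]
contact_force: [-1.0, 1.0, 21.0]
width: 0.0106
```

```bash
python3 -c "
from h import *
rep([.594,-.192,.166])
shot('side','s24',(200,80,340,220))
"
```

```text
t 44.9 pos [ 0.5807 -0.1925  0.3243] grasp [ 0.5818 -0.1929  0.1694] x [0.996 0.091 0.007] y [ 0.007 -0.003 -1.   ] q [-0.43  0.38  1.55  0.    1.2  -0.53] F [-1.  1. 21.] w 0.0106
tool-delta cm [ 1.22  0.34 -0.02]
scale 4.285714285714286
```

View pics/s24.png

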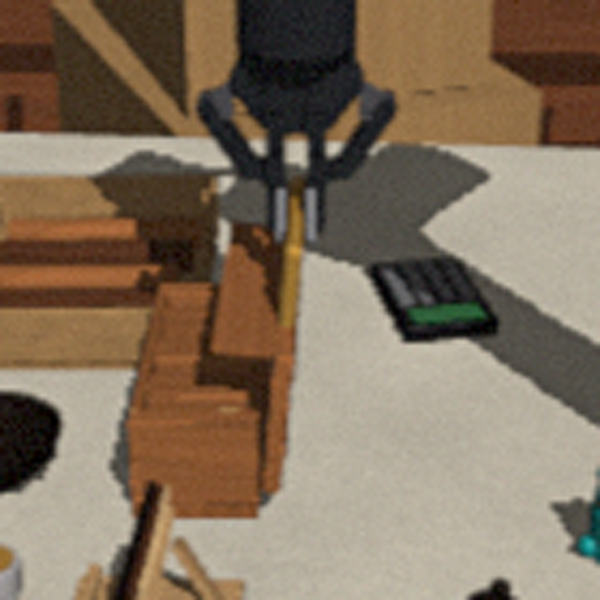

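Request:
arm_command:
  increments: [0,0,0,0.7,-0.3,0,1,0,0,0,0.6,0,0,1,0,0,0,0.3,0,0,1,0,0,0,0,0,0,1,0,0,0,0,0,0,1]

```text
clock: 45.58
position: [0.5953, -0.1914, 0.3247]
ee_rot: [-0.706, 0.707, 0.033, -0.031]
contact_force: [-1.2, -1.7, 10.4]
width: 0.0109
```

```bash
python3 -c "
from h import *
rep([.594,-.192,.166])
"
```

```text
t 45.58 pos [ 0.5953 -0.1914  0.3247] grasp [ 0.5956 -0.1917  0.1697] x [0.996 0.091 0.002] y [ 0.002 -0.002 -1.   ] q [-0.42  0.4   1.52 -0.    1.22 -0.51] F [-1.2 -1.7 10.4] w 0.0109
tool-delta cm [-0.17  0.37 -0.01]
```

Request:
arm_command:
  increments: [0,0,0,0.3,0,0,1,0,0,0,0.2,0,0,1,0,0,0,0,0,0,1]

```text
clock: 45.95
position: [0.5973, -0.1912, 0.3246]
ee_rot: [-0.706, 0.707, 0.029, -0.035]
contact_force: [-10.1, -3.8, 16.3]
width: 0.0113
```

```bash
python3 -c "
from h import *
rep([.594,-.192,.166])
"
```

```text
t 45.95 pos [ 0.5973 -0.1912  0.3246] grasp [ 0.5961 -0.1916  0.1696] x [ 0.996  0.091 -0.008] y [-0.008 -0.002 -1.   ] q [-0.42  0.41  1.51 -0.01  1.23 -0.51] F [-10.1  -3.8  16.3] w 0.0113
tool-delta cm [-0.21  0.37 -0.02]
```

Request:
arm_command:
  increments: [0,0,0,-0.2,0,0,0.6,0,0,0,0,0,0,0.6,0,0,0,0,0,0,0.6,0,0,0,0,-3,0,0.6,0,0,0,0,-5,0,0.6,0,0,0,-5,-3,0,0.6,0,0,0,-6,0,0,0.6,0,0,0,-6,0,0,0.6]

```text
clock: 46.95
position: [0.4278, -0.2059, 0.4313]
ee_rot: [0.707, -0.706, -0.032, 0.032]
contact_force: [-0.1, -0.7, 1.2]
width: 0.0343
```

Request:
arm_command:
  increments: [0,0,0,-5,0,-5,0.6,0,0,0,0,0,-6,0.6,0,0,0,0,0,0,0.6]

```text
clock: 47.32
position: [0.3945, -0.3173, 0.4307]
ee_rot: [-0.706, 0.707, 0.031, -0.031]
contact_force: [0.6, -0.4, 0.3]
width: 0.034
```

```bash
python3 -c "
from h import *
rep()
shot('side','s25');shot('top','t25')
crop('s25',(225,110,285,205),'s25c');crop('t25',(150,110,410,270),'t25c'); crop('s25',(180,180,360,310),'s25d')
"
```

```text
t 47.33 pos [ 0.3945 -0.3173  0.4307] grasp [ 0.3945 -0.3173  0.2757] x [ 0.996  0.086 -0.   ] y [-0. -0. -1.] q [-0.81  0.16  1.6  -0.    1.39 -0.9 ] F [ 0.6 -0.4  0.3] w 0.034
scale 1.5625
scale 1.5625
scale 6.315789473684211
scale 3.076923076923077
scale 4.444444444444445
```

View pics/s25c.png

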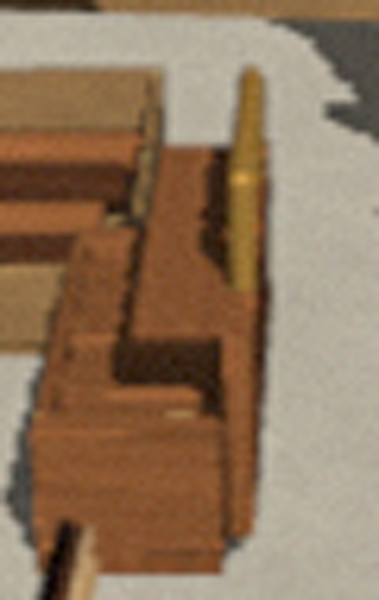

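View pics/t25c.png

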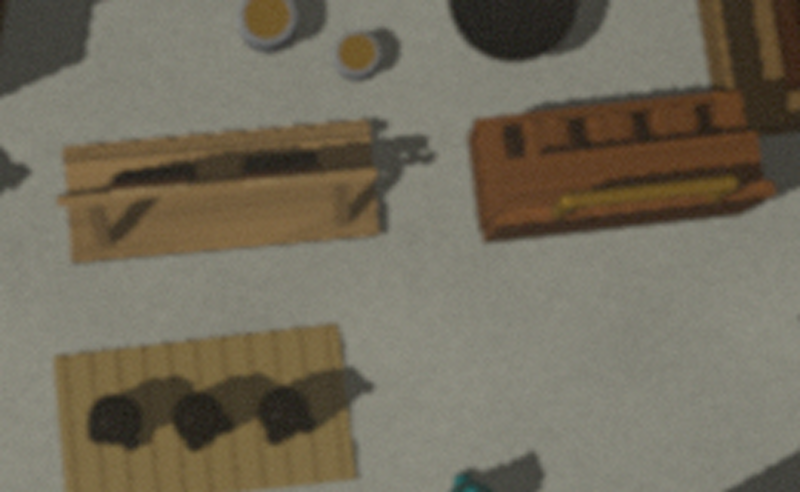

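View pics/s25d.png

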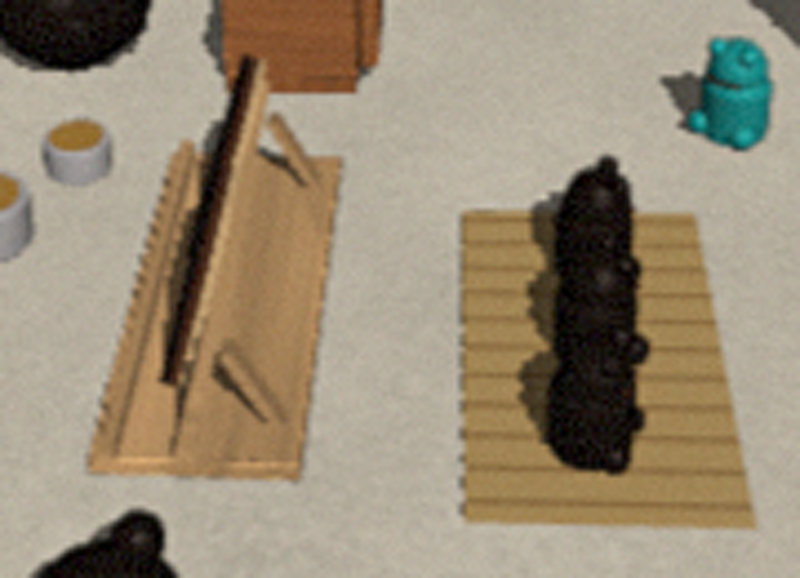

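View pics/s25.png

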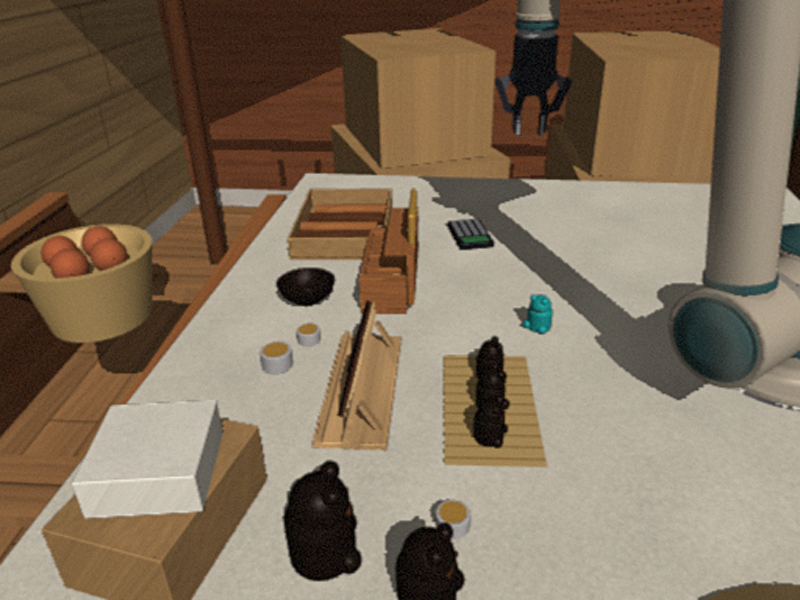

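```bash
python3 -c "
from h import *
a=cv2.imread('pics/t25_raw.png').astype(int); b=vision.get_image('top')[:,:,::-1].astype(int)
print(np.abs(cv2.blur(a.astype('f'),(5,5))-cv2.blur(b.astype('f'),(5,5)))[100:290,140:420].max())
ticket.sign_off()"
```

```text
7.5199966
the job is handed in; nothing more can be done
```

The stall is set out, and I handed the job in at about 47 s of the allowed 192 s. No verdict was reported.

- **Frogs:** All three little frogs were moved onto the straw mat. The last pictures show them upright and within its edges. I saw no sign of one being knocked aside. The turquoise look-alike was left alone.
- **Flap, opening:** It was let down to the stop, about 1.43 rad worked out from the height of the bar.
- **Plaques:** The case held two, the leafed twig and the sun. Both lean back against the rest's board with the dark carved face to the customers. The top view shows all four slots empty.
- **Flap, closing:** It was pushed shut against its stop, and about 10 N came back at the bar. The bar now sits within about 0.3 px of where it started.
- **Other goods:** By eye, the tins, the bowl and the rest are where they were. I did not measure them.

**Last check:** A final picture of the work area matched the one before it, so nothing was moving. The gripper was clear of everything.

**Disagreements:** The two cameras first put the rest about 10 mm apart in y, partly because I had misread the height of one edge. Refitting brought that to about 6 mm, and the placing did not depend on it. While closing the flap, the force at the wrist reached about 21 N, because my path was slightly off the flap's arc; that is well under the limit.

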